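# Hang the black brush pad holder on the club rack

## Robot

A 6-joint arm with a two-finger parallel gripper is mounted at the origin on the work surface. World frame = base frame: x ahead of the robot, y to its left, z up, the work surface at z = 0. Lengths are in m, angles in rad, forces in N, time in s.
With the tool pointing down it reaches from about 0.35 to 0.975 m from the base axis. Payload 4.9 kg.
Tool frame: the origin (TCP) lies on the mounting face of the last link; the fingertips stand 173 mm ahead of it and the grasp point (between the pads) lies 155 mm ahead of it; z points along the fingers, y is the direction in which the jaws open and shut (so a half turn about z gives the same grasp; the last joint's range is limited). The gripper opens to 85 mm and grips with 20 to 120 N. Pads are 22 mm wide; open, the fingers measure 114 mm over their backs; the gripper's body (76 mm by 85 mm) begins 54 mm behind the grasp point. The pads swing forward as they close: fully open they stand 13 mm farther back than shut.
Start: joints at [1.131, 0.053, 1.613, -0, 1.476, -0.119], TCP at [0.197, 0.593, 0.405] pointing down, gripper open.
Joint ranges: [-3.01, 3.01], [-1.01, 2.22], [0.06, 2.58], [-1.02, 4.17], [0.09, 2.62], [-3.14, 3.14]. Speed limits (rad/s): [2.57, 2.57, 3.14, 3.14, 3.14, 3.14].

## Interface

Orientations are given as a unit quaternion [w, x, y, z].
In Python, from plant import manip gives the robot as it stands.
- The arm moves only by the tool play_rows, never from a script. Its argument "increments" is a list of rows, each an object with "offset": the shift along the tool's x, y, z in mm, a list of three; "twist": the turn about the tool's z in rad; "grip": the opening, from 0 (shut) to 1 (fully open). In form: [{"offset": [dx, dy, dz], "twist": twist, "grip": grip}, ...]. A call has 1 to 5 rows; each row is the pose to reach, as a shift and turn from the pose commanded when the call began, along the tool's axes at that moment; what a row does not reach only later rows make up. A row lasts 1/12 s, in which the tool goes at most 41.7 mm and 7.16 degrees, less where a joint would pass 70% of its speed; a pose out of reach is approached as far as the arm can. A call with a gripper value outside its range is refused whole. The fingers move at their own pace and stop on an object; the grip force is fixed at half the most. Time passes only in rows, so rows that repeat a pose let the fingers close. It gives the time, the measured TCP pose, the force and the opening at its end, in the units of the state.
- manip.state(): the state, without advancing time (a new reading comes with each control period).
- manip.grab_frame(name): name is "side" or "top"; returns the picture (400x640x3 uint8, blue, green, red); there is no depth.
- manip.get_calibration(name): a dict with "fx", "fy", "cx", "cy" (pixels), "T" (4x4, takes a point from camera to world coordinates). Camera axes: x right, y down, z forward; pixel columns grow to the right and rows downward; lengths in m; the calibration is good to about 2 mm. A picture is of the moment at which its call begins. get_calibration takes no time and is no camera call.
- manip.job_done(): hands the job in, once; it reports no verdict.
Trained networks look in the newest picture that a camera, given by its name, has taken for a name from the list of things; names that differ only in an ending like _2 or _b are one class to them, and where a whole thing is asked for, a point or a joint stands for the part that bears it (a point fixed in the world has none). Each returns a list of dicts, best first, with "p" (0 to 1); they miss things now and then, are a little off and sometimes report something else, mostly with a low value. They report only what shows in the picture. A call takes as long as a camera call.
- manip.boxes_of(query, camera): "xyz" ([x, y, z] in m, in the coordinates of the camera as it stood for that picture, good to about 4 mm: the middle of the surface that is visible of it).
- manip.tip_of(query, camera): "xyz" ([x, y, z] in m, in the coordinates of the camera as it stood for that picture, good to about 4 mm: a listed point, or the origin of a listed thing).
The state is a dict: "time": time; "joint_pos": joint angles; "joint_vel": joint speeds; "joint_efforts": joint torques, N m; "tool_pos": TCP position; "tool_rot": TCP orientation; "contact_force": force on the tool from outside, world axes, zero at the start; "ft_torque": the same for the moment, N m; "gripper_width": opening from 0.0 (shut) to 1.0 (fully open).
Only numpy, scipy, OpenCV 4.12 (cv2) and the standard library are available. Lean on these libraries where they do the work, as an engineer would, in place of code of your own. Each camera call takes 0.05 s, during which the arm holds its last target. There are 200 camera calls.

## Task

Hang the black brush pad holder on the rack: with its front tipped up, put its steel lip through the groove between the rack's sheet and upper rail, near the middle of the groove, then swing the front down so that it hangs level and fully home with its back plate against the sheet, and let go. Leave the blue holder and the white car body where they are.

Things in the scene. Friction and masses are not known exactly. Their poses are not given: they have to be found in the camera images.
- black_holder: Open black rubber bin with a steel bracket at its back (+x) and copper pads fixed inside, 150 g, loose, standing level. Origin: underside, mid-width, in the plane of the back plate's rear face; z up. Bin y -25 to 25, x -95 to 0; flat sides 46 high for x -72 to 0, lower (24) in front. Grip across the tall sides, e.g. at x -50, z 30. May stand left or right, swapped with the blue one. All in mm.
- black_lip (a point): Top centre of the black holder's bracket lip (12, 0, 88 in the holder's frame, same axes). Bracket, 42 mm wide, in the holder's frame: back plate x -4 to 0, z 0 to 54; tongue back from it x 0 to 14, z 50 to 54; lip up from the tongue's end x 10 to 14, z 50 to 88. Seated: tongue on the sheet's top edge, lip behind the upper rail, back plate on the sheet's front face.
- rack_groove (a point): Mid-groove of the fixed rack: on the front face of its upright green sheet (6 thick, x 0 to 6) at the top edge, 120 above the table. x into the rack, y left along it, z up. Open groove z 0 to 30; over it an aluminium rail x 0 to 6, z 30 to 46; posts behind beyond y +-89. The 38 high lip needs the front up over 20 deg; 32 deg leaves about 4 mm above and below. Hung, it sags front-down about 3 deg.
- blue_holder: Bystander: the same holder in blue, with the same size and frame, loose on the table. Leave it alone.
- car_body: Bystander: loose faded white slot car body, 132 x 56 x 37 mm, right of the rack; origin at the centre of its underside, x along its length. Leave it alone. (A tin chest with brass latch, 114 x 164 x 90 mm, stands fixed left of the rack.)

How it is judged:
By the outcome, as a careful person would: the job done as asked, in the order asked, and still so for the second after the job is handed in, with the robot touching nothing.
It also fails if it takes over 45 s, if anything falls off the work surface, if the arm or the gripper's body presses on something with over 40 N, if the wrist force passes 120 N, or if a joint passes its speed limit or range.

## Working session

There is one attempt and no reset: what is moved stays moved. The work goes in short steps, Python scripts to look and compute and a tool call to move; the robot and the scene stay as the last step left them, time stands still between calls to the robot, and variables do not carry over. Pictures are saved under pics/ and viewed, about 8 in all and at most 12, crops included, and the job is handed in when it is done.

Besides the shell and the picture viewer there is one more tool, called after "Call:" as name(argument=value, ...), one argument or row to a line, values as JSON. play_rows: Moves the arm, as the interface text tells. Its arguments: {"type":"object","properties":{"increments":{"type":"array"}},"required":["increments"]}

```bash
ls; mkdir -p pics
cat > h.py <<'E'
import numpy as np, cv2
from plant import manip
from scipy.spatial.transform import Rotation as R
def cal(c):
    k=manip.get_calibration(c); return k, np.array(k["T"])
def w(c,p):
    T=cal(c)[1]; return T[:3,:3]@np.array(p)+T[:3,3]
def px(c,P):
    k,T=cal(c); p=T[:3,:3].T@(np.array(P)-T[:3,3]); return np.array([k["fx"]*p[0]/p[2]+k["cx"],k["fy"]*p[1]/p[2]+k["cy"]])
def ray(c,uv):
    k,T=cal(c); d=T[:3,:3]@np.array([(uv[0]-k["cx"])/k["fx"],(uv[1]-k["cy"])/k["fy"],1]); return T[:3,3],d/np.linalg.norm(d)
def onz(c,uv,z):
    o,d=ray(c,uv); return o+d*(z-o[2])/d[2]
def tri(u1,u2,c1="side",c2="top"):
    a,d=ray(c1,u1); b,e=ray(c2,u2)
    s=np.linalg.lstsq(np.c_[d,-e],b-a,rcond=None)[0]
    return (a+d*s[0]+b+e*s[1])/2, np.linalg.norm(a+d*s[0]-b-e*s[1])
def Rq(q): return R.from_quat([q[1],q[2],q[3],q[0]])
E
python3 - <<'E'
from h import *
np.set_printoptions(precision=4,suppress=True)
for c in("side","top"):
    im=manip.grab_frame(c); cv2.imwrite(f"pics/{c}0.png",im)
    k,T=cal(c); print(c,k["fx"],k["cx"],k["cy"]);print(T)
    for q in("black_holder","black_lip","rack_groove","blue_holder","car_body"):
        print(q,"tip",[(round(r["p"],2),w(c,r["xyz"])) for r in manip.tip_of(q,c)],"box",[(round(r["p"],2),w(c,r["xyz"])) for r in manip.boxes_of(q,c)])
s=manip.state();print(s["time"],s["tool_pos"],s["tool_rot"],s["gripper_width"],s["contact_force"]);print(Rq(s["tool_rot"]).as_matrix())
E
```

```text
pics
side 383.8131509623239 324.25745235606826 195.49535913981208
[[-1.      0.0061  0.0079  0.6151]
 [-0.0003  0.7779 -0.6283  0.4397]
 [-0.01   -0.6283 -0.7779  0.6886]
 [ 0.      0.      0.      1.    ]]
black_holder tip [(0.83, array([ 0.5946,  0.2708, -0.0017]))] box [(0.55, array([0.5626, 0.2811, 0.0108]))]
black_lip tip [(0.75, array([0.6094, 0.2621, 0.0838]))] box [(0.66, array([0.5626, 0.273 , 0.0098]))]
rack_groove tip [(0.66, array([0.6873, 0.0331, 0.1162]))] box [(0.95, array([0.6974, 0.0837, 0.0941])), (0.4, array([ 0.716 , -0.2722,  0.0179]))]
blue_holder tip [(0.61, array([ 0.5679, -0.2485, -0.0002]))] box [(0.81, array([ 0.5316, -0.2535,  0.0263])), (0.55, array([0.6991, 0.0841, 0.0909]))]
car_body tip [(0.61, array([ 0.7209, -0.2822, -0.0031])), (0.5, array([ 0.5979,  0.27  , -0.0002]))] box [(0.62, array([ 0.7134, -0.2716,  0.0187]))]
top 513.1015280427607 318.98986861739405 202.2330926084025
[[ 0.0249 -0.9933  0.1129  0.5041]
 [-0.9996 -0.0262 -0.0097 -0.0205]
 [ 0.0126 -0.1126 -0.9936  1.0976]
 [ 0.      0.      0.      1.    ]]
black_holder tip [(0.67, array([ 0.7171, -0.2945,  0.0003])), (0.63, array([0.5981, 0.2619, 0.0005]))] box [(0.75, array([0.5608, 0.2809, 0.0134]))]
black_lip tip [(0.63, array([0.6094, 0.2568, 0.0888]))] box [(0.89, array([0.5578, 0.2821, 0.014 ]))]
rack_groove tip [(0.9, array([0.681 , 0.0369, 0.1221]))] box [(0.68, array([0.6845, 0.0483, 0.1057])), (0.62, array([0.559 , 0.2847, 0.015 ]))]
blue_holder tip [(0.81, array([ 0.5605, -0.2491, -0.0011]))] box [(0.81, array([ 0.522 , -0.2687,  0.0162])), (0.54, array([ 0.7122, -0.2865,  0.0214]))]
car_body tip [(0.85, array([ 0.7161, -0.2921,  0.0011]))] box [(0.62, array([ 0.7108, -0.2867,  0.023 ]))]
1.1 [0.1971 0.5931 0.4047] [-0.      0.1597  0.9872 -0.    ] 0.9968010424589389 [0.752  0.9322 0.1219]
[[-0.949   0.3153 -0.    ]
 [ 0.3153  0.949  -0.    ]
 [-0.     -0.     -1.    ]]
```

View pics/side0.png

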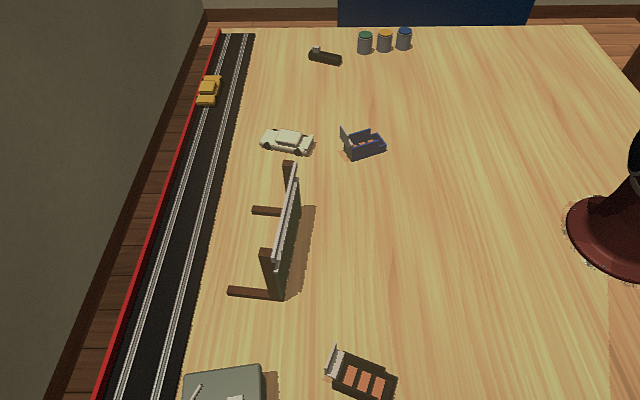

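View pics/top0.png

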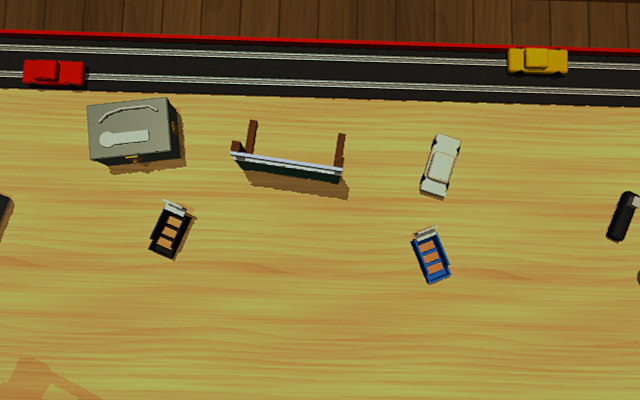

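Both pictures show the black holder on the left: top view about (171,230), side view about (360,372). The rack is mid-scene, top view (233,155) to (342,172). The chest is at top view (135,130), with blue and the car on the right. I'll zoom in for exact edges.

Run:
```python
from h import *
im=cv2.imread("pics/top0.png")[95:265,80:350]
cv2.imwrite("pics/topc.png",cv2.resize(im,None,fx=2.9,fy=2.9,interpolation=cv2.INTER_CUBIC))
im=cv2.imread("pics/side0.png")
a=cv2.resize(im[150:400,170:410],None,fx=2.4,fy=2.4,interpolation=cv2.INTER_CUBIC)
cv2.imwrite("pics/sidec.png",a)
```

```text
(no output)
```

View pics/topc.png

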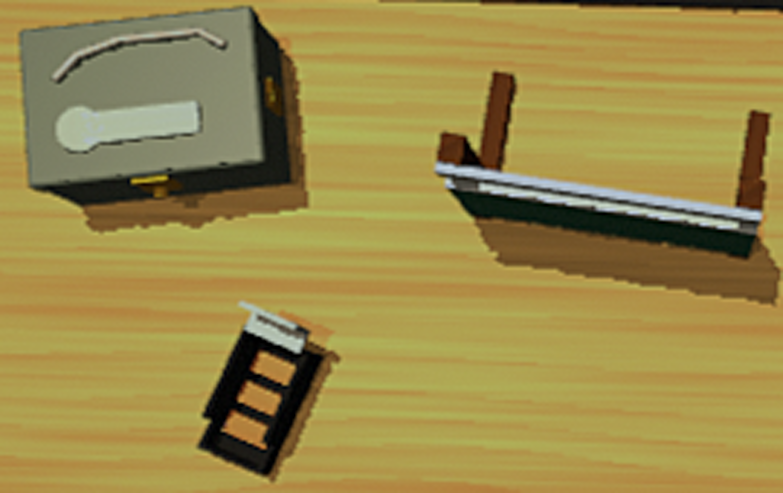

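View pics/sidec.png

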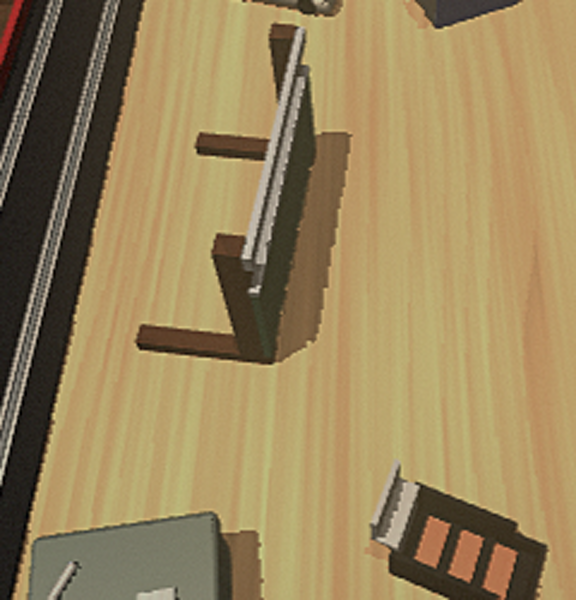

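```bash
cat > fit.py <<'E'
from h import *
from scipy.optimize import least_squares
np.set_printoptions(precision=4,suppress=True)
t=lambda u,v:("top",np.array([80+u/2.9,95+v/2.9])); s=lambda u,v:("side",np.array([170+u/2.4,150+v/2.4]))
def fit(cor,x0):
    def f(p):
        o=[]
        for P,(c,uv) in cor:
            q=np.array([p[0],p[1],p[3]])+R.from_euler("z",p[2]).apply(np.array(P)/1000)
            o+=list(px(c,q)-uv)
        return o
    r=least_squares(f,x0,loss="soft_l1"); return r.x,np.array(r.fun).reshape(-1,2)
if __name__=="__main__":
    H=[((14,21,88),t(240,303)),((14,-21,88),t(308,329)),((-95,-25,0),t(268,477)),((-95,25,24),t(199,447)),((-72,25,46),t(204,415)),
       ((12,-21,88),s(398,462)),((12,21,88),s(374,524)),((-72,-25,46),s(517,521)),((-95,-25,24),s(546,545))]
    x,f=fit(H,[.5965,.2655,-.4,0]);print("holder",x);print(f)
    # rack ends: triangulate
    for a,b in((s(247,262),t(437,172)),(s(301,30),t(762,218))): print("rail end",tri(a[1],b[1]))
    for uv in((437,163),(762,211)): print("railtop back",onz("top",t(*uv)[1],.166))
    for uv in((437,172),(762,222)): print("rail front bottom",onz("top",t(*uv)[1],.150))
    for uv in((32,187),(262,160),(253,8),(22,32)): print("chest",onz("top",t(*uv)[1],.09))
    print("chest side", onz("side",s(218,515)[1],.09),onz("side",s(218,600)[1],.09))
    print("chest tri",tri(s(216,515)[1],t(262,160)[1]))
E
python3 fit.py
```

```text
holder [ 0.5988  0.2647 -0.3771 -0.0107]
[[ 1.1507 -1.1281]
 [-3.1104 -1.876 ]
 [ 1.2949 -1.2999]
 [ 0.286  -0.3923]
 [-0.0498  0.0826]
 [ 0.5717 -0.4624]
 [ 0.7734  0.2206]
 [ 0.5799  0.7611]
 [ 0.5753 -0.0173]]
rail end (array([0.6993, 0.1372, 0.1542]), np.float64(0.004754462255775406))
rail end (array([ 0.6742, -0.0726,  0.1552]), np.float64(0.0036068370338258335))
railtop back [0.7003 0.1356 0.166 ]
railtop back [ 0.675  -0.0718  0.166 ]
rail front bottom [0.6977 0.138  0.15  ]
rail front bottom [ 0.6707 -0.0728  0.15  ]
chest [0.6919 0.4239 0.09  ]
chest [0.7151 0.2683 0.09  ]
chest [0.8223 0.2807 0.09  ]
chest [0.8006 0.439  0.09  ]
chest side [0.7151 0.2774 0.09  ] [0.7102 0.3245 0.09  ]
chest tri (array([0.7188, 0.273 , 0.0736]), np.float64(0.0005803753079265991))
```

Call:
play_rows(
  increments=[
    {"offset": [-34,-14.5,8],"twist": 0.0,"grip": 1},
    {"offset": [-68,-29,16],"twist": 0.0,"grip": 1},
    {"offset": [-102,-43.5,24],"twist": 0.0,"grip": 1},
    {"offset": [-136,-58,32],"twist": 0.0,"grip": 1},
    {"offset": [-170,-72.5,40],"twist": 0.0,"grip": 1},
  ],
)

```text
time: 1.52
tool_pos: [0.3364, 0.4695, 0.3646]
tool_rot: [0.0, 0.159, 0.987, 0.0]
contact_force: [0.2, -0.1, -0.4]
gripper_width: 0.998
```

Call:
play_rows(
  increments=[
    {"offset": [-34,-14.5,8],"twist": 0.0,"grip": 1},
    {"offset": [-68,-29,16],"twist": 0.0,"grip": 1},
    {"offset": [-102,-43.5,24],"twist": 0.0,"grip": 1},
    {"offset": [-136,-58,32],"twist": 0.0,"grip": 1},
    {"offset": [-170,-72.5,40],"twist": 0.0,"grip": 1},
  ],
)

```text
time: 1.93
tool_pos: [0.4751, 0.3469, 0.3246]
tool_rot: [0.0, 0.16, 0.987, 0.0]
contact_force: [-0.0, 0.3, -0.7]
gripper_width: 0.999
```

Call:
play_rows(
  increments=[
    {"offset": [-34,-14.5,8],"twist": 0.02,"grip": 1},
    {"offset": [-68,-29,16],"twist": 0.04,"grip": 1},
    {"offset": [-90,-36.7,24],"twist": 0.056,"grip": 1},
    {"offset": [-90,-36.7,24],"twist": 0.056,"grip": 1},
    {"offset": [-90,-36.7,24],"twist": 0.056,"grip": 1},
  ],
)

```text
time: 2.35
tool_pos: [0.5485, 0.2841, 0.2999]
tool_rot: [-0.001, 0.188, 0.982, -0.0]
contact_force: [-0.7, 0.9, 0.2]
gripper_width: 1.0
```

Call:
play_rows(
  increments=[
    {"offset": [0,0,35],"twist": 0.0,"grip": 1},
    {"offset": [0,0,70],"twist": 0.0,"grip": 1},
    {"offset": [0,0,95],"twist": 0.0,"grip": 1},
    {"offset": [0,0,110],"twist": 0.0,"grip": 1},
    {"offset": [0,0,117],"twist": 0.0,"grip": 1},
  ],
)

```text
time: 2.77
tool_pos: [0.5457, 0.2857, 0.1808]
tool_rot: [-0.002, 0.186, 0.982, -0.001]
contact_force: [-0.2, -0.4, -0.6]
gripper_width: 1.0
```

Run:
```python
from h import *
for c,b in(("top",(195,265,130,220)),("side",(310,400,300,430))):
    im=manip.grab_frame(c)
    cv2.imwrite(f"pics/g_{c}.png",im)
a=cv2.resize(cv2.imread("pics/g_top.png")[180:270,120:240],None,fx=3.2,fy=3.2,interpolation=2)
b=cv2.resize(cv2.imread("pics/g_side.png")[310:400,300:420],None,fx=3.2,fy=3.2,interpolation=2)
cv2.imwrite("pics/g.png",np.hstack([a,b]))
print(manip.state()["tool_pos"],manip.state()["contact_force"])
```

```text
[0.54670222 0.285765   0.18268246] [-0.98717854  0.16377031  0.20352839]
```

View pics/g.png

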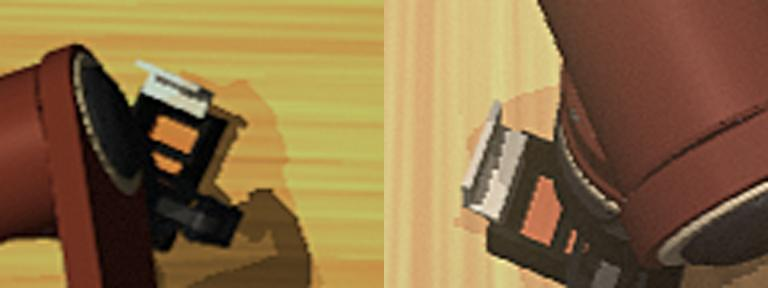

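The fingers straddle the bin near its front half (top crop about (195,215)), with the bracket clear and the holder undisturbed. Closing and lifting.

Call:
play_rows(
  increments=[
    {"offset": [0,0,0],"twist": 0.0,"grip": 0.4},
    {"offset": [0,0,0],"twist": 0.0,"grip": 0.0},
    {"offset": [0,0,0],"twist": 0.0,"grip": 0.0},
    {"offset": [0,0,0],"twist": 0.0,"grip": 0.0},
    {"offset": [0,0,0],"twist": 0.0,"grip": 0.0},
  ],
)

```text
time: 3.28
tool_pos: [0.5488, 0.2855, 0.186]
tool_rot: [0.002, 0.187, 0.982, 0.001]
contact_force: [-0.2, 0.4, 5.5]
gripper_width: 0.575
```

Call:
play_rows(
  increments=[
    {"offset": [0,0,0],"twist": 0.0,"grip": 0},
    {"offset": [0,0,0],"twist": 0.0,"grip": 0.0},
    {"offset": [0,0,0],"twist": 0.0,"grip": 0.0},
    {"offset": [0,0,-10],"twist": 0.0,"grip": 0.0},
    {"offset": [0,0,-30],"twist": 0.0,"grip": 0.0},
  ],
)

```text
time: 3.7
tool_pos: [0.5462, 0.2844, 0.211]
tool_rot: [-0.003, 0.187, 0.982, -0.002]
contact_force: [-0.0, -0.1, -1.5]
gripper_width: 0.577
```

Call:
play_rows(
  increments=[
    {"offset": [0,0,-35],"twist": 0.0,"grip": 0},
    {"offset": [-10,5,-70],"twist": 0.0,"grip": 0.0},
    {"offset": [-40,20,-97],"twist": 0.0,"grip": 0.0},
    {"offset": [-75,37,-97],"twist": 0.0,"grip": 0.0},
    {"offset": [-108,54,-97],"twist": 0.0,"grip": 0.0},
  ],
)

```text
time: 4.12
tool_pos: [0.6698, 0.2958, 0.3151]
tool_rot: [0.003, 0.187, 0.982, 0.001]
contact_force: [-0.1, 0.9, -0.9]
gripper_width: 0.577
```

Call:
play_rows(
  increments=[
    {"offset": [-11,1,0],"twist": 0.12,"grip": 0},
    {"offset": [-11,1,0],"twist": 0.24,"grip": 0.0},
    {"offset": [-11,1,0],"twist": 0.36,"grip": 0.0},
    {"offset": [-11,1,0],"twist": 0.48,"grip": 0.0},
    {"offset": [-11,1,0],"twist": 0.6,"grip": 0.0},
  ],
)

```text
time: 4.53
tool_pos: [0.6785, 0.2921, 0.31]
tool_rot: [-0.001, 0.472, 0.882, -0.001]
contact_force: [-0.1, 0.4, -2.0]
gripper_width: 0.578
```

Call:
play_rows(
  increments=[
    {"offset": [0,0,0],"twist": 0.12,"grip": 0},
    {"offset": [0,0,0],"twist": 0.24,"grip": 0.0},
    {"offset": [0,0,0],"twist": 0.36,"grip": 0.0},
    {"offset": [0,0,0],"twist": 0.48,"grip": 0.0},
    {"offset": [0,0,0],"twist": 0.6,"grip": 0.0},
  ],
)

```text
time: 4.95
tool_pos: [0.6784, 0.2922, 0.3102]
tool_rot: [-0.0, 0.711, 0.703, -0.001]
contact_force: [-0.6, 0.4, -1.9]
gripper_width: 0.576
```

Call:
play_rows(
  increments=[
    {"offset": [0,0,0],"twist": 0.12,"grip": 0},
    {"offset": [0,0,0],"twist": 0.24,"grip": 0.0},
    {"offset": [0,0,0],"twist": 0.36,"grip": 0.0},
    {"offset": [0,0,0],"twist": 0.48,"grip": 0.0},
    {"offset": [0,0,0],"twist": 0.6,"grip": 0.0},
  ],
)

```text
time: 5.37
tool_pos: [0.6783, 0.2922, 0.3102]
tool_rot: [-0.0, 0.887, 0.461, -0.001]
contact_force: [-0.5, -0.0, -1.9]
gripper_width: 0.575
```

Call:
play_rows(
  increments=[
    {"offset": [0,0,0],"twist": 0.12,"grip": 0},
    {"offset": [0,0,0],"twist": 0.24,"grip": 0.0},
    {"offset": [0,0,0],"twist": 0.36,"grip": 0.0},
    {"offset": [0,0,0],"twist": 0.48,"grip": 0.0},
    {"offset": [0,0,0],"twist": 0.6,"grip": 0.0},
  ],
)

```text
time: 5.78
tool_pos: [0.6784, 0.2922, 0.3102]
tool_rot: [0.0, 0.984, 0.178, -0.001]
contact_force: [-0.0, 0.1, -1.7]
gripper_width: 0.575
```

Call:
play_rows(
  increments=[
    {"offset": [0,0,0],"twist": 0.11,"grip": 0},
    {"offset": [0,0,0],"twist": 0.218,"grip": 0.0},
    {"offset": [0,0,0],"twist": 0.218,"grip": 0.0},
    {"offset": [0,0,0],"twist": 0.218,"grip": 0.0},
  ],
)

```text
time: 6.12
tool_pos: [0.6785, 0.2923, 0.3103]
tool_rot: [0.0, 0.997, 0.075, -0.0]
contact_force: [0.9, -0.2, -1.8]
gripper_width: 0.576
```

```bash
cat > look.py <<'E'
import sys
from h import *
np.set_printoptions(precision=4,suppress=True)
n=sys.argv[1]; f=float(sys.argv[10]) if len(sys.argv)>10 else 3
t=list(map(int,sys.argv[2:6])); s=list(map(int,sys.argv[6:10]))
a=manip.grab_frame("top");b=manip.grab_frame("side")
cv2.imwrite(f"pics/{n}_t.png",a);cv2.imwrite(f"pics/{n}_s.png",b)
z=lambda i,r:cv2.resize(i[r[0]:r[1],r[2]:r[3]],None,fx=f,fy=f,interpolation=2)
A,B=z(a,t),z(b,s); h=max(A.shape[0],B.shape[0])
p=lambda i:cv2.copyMakeBorder(i,0,h-i.shape[0],0,0,cv2.BORDER_CONSTANT)
cv2.imwrite(f"pics/{n}.png",np.hstack([p(A),p(B)]))
st=manip.state();M=Rq(st["tool_rot"]).as_matrix()
print(st["time"],st["tool_pos"],st["contact_force"],st["ft_torque"],st["gripper_width"],st["joint_pos"]);print(M)
for c in("top","side"):
    for q in("black_holder","black_lip"):
        print(c,q,[(round(r["p"],2),w(c,r["xyz"])) for r in manip.tip_of(q,c)],[(round(r["p"],2),w(c,r["xyz"])) for r in manip.boxes_of(q,c)])
E
python3 look.py a 90 220 80 210 270 400 190 320
```

```text
6.2167 [0.6786 0.2923 0.3105] [-0.3143 -1.2151 -2.02  ] [ 0.047  -0.0573 -0.0031] 0.5768768729351451 [ 0.3062  0.3783  1.3972 -0.      1.3668  1.7282]
[[ 0.9889  0.1483 -0.0006]
 [ 0.1483 -0.9889 -0.0002]
 [-0.0006  0.0001 -1.    ]]
top black_holder [(0.77, array([0.6195, 0.2808, 0.1227]))] [(0.57, array([0.6489, 0.2709, 0.1382])), (0.27, array([0.6906, 0.0442, 0.1062]))]
top black_lip [(0.82, array([0.6076, 0.2826, 0.2142]))] [(0.85, array([0.6481, 0.2707, 0.1376]))]
side black_holder [(0.67, array([0.6217, 0.2913, 0.1202]))] [(0.86, array([0.6372, 0.2981, 0.1455]))]
side black_lip [(0.56, array([0.6081, 0.2857, 0.2069]))] [(0.72, array([0.6386, 0.2958, 0.1431]))]
```

View pics/a.png

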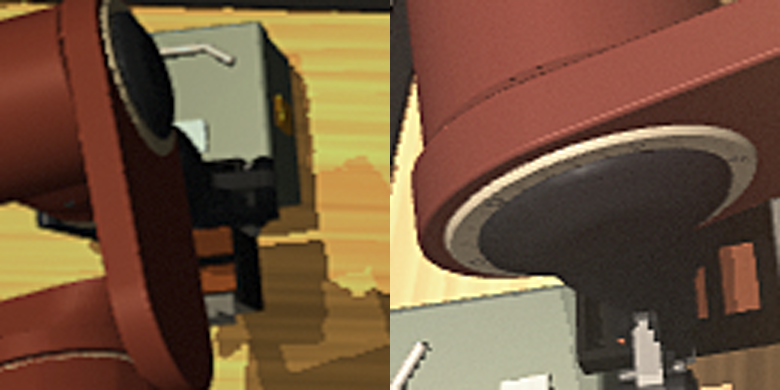

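The holder is held level with its front just over the chest's front edge (top crop about (235,215)). Networks put its underside near z 0.122. Next: lower the front onto that edge so it pivots front-up in the grip.

Call:
play_rows(
  increments=[
    {"offset": [0,0,12],"twist": 0.0,"grip": 0},
    {"offset": [0,0,22],"twist": 0.0,"grip": 0.0},
    {"offset": [0,0,28],"twist": 0.0,"grip": 0.0},
    {"offset": [0,0,28],"twist": 0.0,"grip": 0.0},
    {"offset": [0,0,28],"twist": 0.0,"grip": 0.0},
  ],
)

```text
time: 7.03
tool_pos: [0.6783, 0.2923, 0.2809]
tool_rot: [0.0, 0.997, 0.073, -0.001]
contact_force: [-0.2, 0.3, -1.7]
gripper_width: 0.576
```

Call:
play_rows(
  increments=[
    {"offset": [0,0,1],"twist": 0.0,"grip": 0},
    {"offset": [0,0,2],"twist": 0.0,"grip": 0.0},
    {"offset": [0,0,3],"twist": 0.0,"grip": 0.0},
    {"offset": [0,0,3],"twist": 0.0,"grip": 0.0},
  ],
)

```text
time: 7.37
tool_pos: [0.6788, 0.2925, 0.28]
tool_rot: [-0.0, 0.997, 0.073, 0.0]
contact_force: [-0.9, 0.4, -2.3]
gripper_width: 0.573
```

Call:
play_rows(
  increments=[
    {"offset": [0,0,1],"twist": 0.0,"grip": 0},
    {"offset": [0,0,2],"twist": 0.0,"grip": 0.0},
    {"offset": [0,0,3],"twist": 0.0,"grip": 0.0},
    {"offset": [0,0,3],"twist": 0.0,"grip": 0.0},
  ],
)

```text
time: 7.7
tool_pos: [0.6786, 0.2924, 0.2764]
tool_rot: [0.0, 0.997, 0.073, -0.0]
contact_force: [-0.7, 0.9, -1.9]
gripper_width: 0.573
```

Call:
play_rows(
  increments=[
    {"offset": [0,0,1],"twist": 0.0,"grip": 0},
    {"offset": [0,0,2],"twist": 0.0,"grip": 0.0},
    {"offset": [0,0,3],"twist": 0.0,"grip": 0.0},
    {"offset": [0,0,3],"twist": 0.0,"grip": 0.0},
  ],
)

```text
time: 8.03
tool_pos: [0.6786, 0.2924, 0.2733]
tool_rot: [0.0, 0.997, 0.073, -0.0]
contact_force: [0.4, 0.0, -3.0]
gripper_width: 0.574
```

Call:
play_rows(
  increments=[
    {"offset": [0,0,1],"twist": 0.0,"grip": 0},
    {"offset": [0,0,2],"twist": 0.0,"grip": 0.0},
    {"offset": [0,0,3],"twist": 0.0,"grip": 0.0},
    {"offset": [0,0,3],"twist": 0.0,"grip": 0.0},
  ],
)

```text
time: 8.37
tool_pos: [0.6788, 0.2925, 0.271]
tool_rot: [-0.0, 0.997, 0.073, 0.0]
contact_force: [0.3, 0.2, -1.8]
gripper_width: 0.575
```

Call:
play_rows(
  increments=[
    {"offset": [0,0,1],"twist": 0.0,"grip": 0},
    {"offset": [0,0,2],"twist": 0.0,"grip": 0.0},
    {"offset": [0,0,3],"twist": 0.0,"grip": 0.0},
    {"offset": [0,0,3],"twist": 0.0,"grip": 0.0},
  ],
)

```text
time: 8.7
tool_pos: [0.6793, 0.2927, 0.2707]
tool_rot: [-0.0, 0.997, 0.073, 0.001]
contact_force: [-4.5, -0.5, 8.0]
gripper_width: 0.574
```

```bash
python3 look.py b 90 220 80 210 270 400 190 320
```

```text
8.8 [0.6792 0.2927 0.2707] [-4.2288 -0.5251  7.6086] [-0.2642  0.3283 -0.02  ] 0.5762463506427123 [ 0.3064  0.4146  1.4201 -0.0002  1.3041  1.7303]
[[ 0.9892  0.1464  0.0027]
 [ 0.1464 -0.9892  0.0006]
 [ 0.0028 -0.0002 -1.    ]]
top black_holder [(0.73, array([0.6232, 0.2837, 0.0816]))] [(0.65, array([0.6455, 0.2702, 0.098 ]))]
top black_lip [(0.65, array([0.6086, 0.2812, 0.1731]))] [(0.6, array([0.6475, 0.2707, 0.0992]))]
side black_holder [(0.77, array([0.6215, 0.2891, 0.0821]))] [(0.6, array([0.6347, 0.3025, 0.1014]))]
side black_lip [(0.62, array([0.6121, 0.281 , 0.17  ]))] [(0.61, array([0.6381, 0.2951, 0.0979]))]
```

Call:
play_rows(
  increments=[
    {"offset": [0,0,1],"twist": 0.0,"grip": 0},
    {"offset": [0,0,2],"twist": 0.0,"grip": 0.0},
    {"offset": [0,0,3],"twist": 0.0,"grip": 0.0},
    {"offset": [0,0,3],"twist": 0.0,"grip": 0.0},
  ],
)

```text
time: 9.53
tool_pos: [0.6796, 0.2929, 0.2705]
tool_rot: [-0.0, 0.997, 0.073, 0.002]
contact_force: [-7.2, -2.0, 16.3]
gripper_width: 0.577
```

Call:
play_rows(
  increments=[
    {"offset": [0,0,1],"twist": 0.0,"grip": 0},
    {"offset": [0,0,2],"twist": 0.0,"grip": 0.0},
    {"offset": [0,0,3],"twist": 0.0,"grip": 0.0},
    {"offset": [0,0,3],"twist": 0.0,"grip": 0.0},
  ],
)

```text
time: 9.87
tool_pos: [0.6799, 0.2931, 0.2704]
tool_rot: [-0.0, 0.997, 0.074, 0.003]
contact_force: [-11.1, -3.1, 23.6]
gripper_width: 0.576
```

Call:
play_rows(
  increments=[
    {"offset": [0,0,-3],"twist": 0.0,"grip": 0.2},
    {"offset": [0,0,-3],"twist": 0.0,"grip": 0.3},
    {"offset": [0,0,-3],"twist": 0.0,"grip": 0.4},
    {"offset": [0,0,-3],"twist": 0.0,"grip": 0.4},
  ],
)

```text
time: 10.2
tool_pos: [0.6799, 0.293, 0.2705]
tool_rot: [-0.001, 0.997, 0.073, 0.003]
contact_force: [-6.6, -1.0, 15.0]
gripper_width: 0.577
```

Call:
play_rows(
  increments=[
    {"offset": [0,0,0],"twist": 0.0,"grip": 0.48},
    {"offset": [0,0,0],"twist": 0.0,"grip": 0.52},
    {"offset": [0,0,0],"twist": 0.0,"grip": 0.52},
  ],
)

```text
time: 10.45
tool_pos: [0.6799, 0.293, 0.2705]
tool_rot: [-0.001, 0.997, 0.073, 0.003]
contact_force: [-6.6, -1.0, 13.5]
gripper_width: 0.577
```

Call:
play_rows(
  increments=[
    {"offset": [0,0,0],"twist": 0.0,"grip": 0.54},
    {"offset": [0,0,0],"twist": 0.0,"grip": 0.55},
  ],
)

```text
time: 10.62
tool_pos: [0.6799, 0.293, 0.2705]
tool_rot: [-0.001, 0.997, 0.073, 0.003]
contact_force: [-6.0, -0.7, 14.3]
gripper_width: 0.576
```

Call:
play_rows(
  increments=[
    {"offset": [0,0,1],"twist": 0.0,"grip": 0},
    {"offset": [0,0,3],"twist": 0.0,"grip": 0.0},
    {"offset": [0,0,5],"twist": 0.0,"grip": 0.0},
    {"offset": [0,0,6],"twist": 0.0,"grip": 0.0},
  ],
)

```text
time: 10.95
tool_pos: [0.68, 0.2932, 0.2703]
tool_rot: [-0.0, 0.997, 0.074, 0.003]
contact_force: [-21.4, -6.9, 38.7]
gripper_width: 0.578
```

Call:
play_rows(
  increments=[
    {"offset": [0,0,1],"twist": 0.0,"grip": 0},
    {"offset": [0,0,2],"twist": 0.0,"grip": 0.0},
    {"offset": [0,0,3],"twist": 0.0,"grip": 0.0},
    {"offset": [0,0,3],"twist": 0.0,"grip": 0.0},
  ],
)

```text
time: 11.28
tool_pos: [0.6802, 0.2935, 0.2685]
tool_rot: [-0.001, 0.997, 0.074, 0.004]
contact_force: [-19.2, -2.2, 34.9]
gripper_width: 0.578
```

Call:
play_rows(
  increments=[
    {"offset": [0,0,1],"twist": 0.0,"grip": 0},
    {"offset": [0,0,2],"twist": 0.0,"grip": 0.0},
    {"offset": [0,0,3],"twist": 0.0,"grip": 0.0},
    {"offset": [0,0,3],"twist": 0.0,"grip": 0.0},
  ],
)

```text
time: 11.62
tool_pos: [0.6795, 0.2936, 0.2645]
tool_rot: [-0.001, 0.997, 0.074, 0.002]
contact_force: [-23.5, -5.5, 36.0]
gripper_width: 0.576
```

```bash
python3 look.py c 90 220 80 210 270 400 190 320
```

```text
11.7167 [0.6795 0.2936 0.2645] [-23.9455  -6.1764  36.8746] [-0.861   2.8481 -0.0694] 0.5789488197235365 [0.3073 0.4216 1.422  0.0006 1.2942 1.7304]
[[ 0.9891  0.1471  0.0034]
 [ 0.1471 -0.9891  0.0017]
 [ 0.0036 -0.0011 -1.    ]]
top black_holder [(0.76, array([0.6243, 0.2816, 0.0711]))] [(0.82, array([0.644 , 0.2703, 0.0922]))]
top black_lip [(0.58, array([0.601 , 0.2825, 0.1614]))] [(0.77, array([0.6483, 0.2731, 0.0949]))]
side black_holder [(0.73, array([0.6258, 0.2904, 0.0725])), (0.55, array([0.6038, 0.2843, 0.1532]))] [(0.6, array([0.6335, 0.2991, 0.1023]))]
side black_lip [] [(0.86, array([0.6363, 0.2996, 0.1037])), (0.51, array([ 0.5292, -0.2547,  0.0235]))]
```

View pics/c.png

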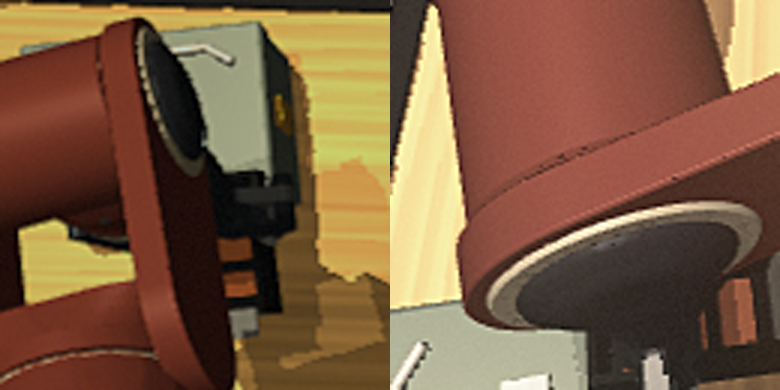

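The holder is tipping as planned: the front is on the chest edge (top crop (250,195)) and the bracket swings down behind. I measure about 7–11° so far, so I keep pressing.

Call:
play_rows(
  increments=[
    {"offset": [0,0,1],"twist": 0.0,"grip": 0},
    {"offset": [0,0,2],"twist": 0.0,"grip": 0.0},
    {"offset": [0,0,3],"twist": 0.0,"grip": 0.0},
    {"offset": [0,0,4],"twist": 0.0,"grip": 0.0},
    {"offset": [0,0,4],"twist": 0.0,"grip": 0.0},
  ],
)

```text
time: 12.53
tool_pos: [0.6789, 0.2935, 0.2598]
tool_rot: [-0.0, 0.997, 0.074, 0.0]
contact_force: [-24.0, -7.2, 32.6]
gripper_width: 0.574
```

Call:
play_rows(
  increments=[
    {"offset": [0,0,1],"twist": 0.0,"grip": 0},
    {"offset": [0,0,2],"twist": 0.0,"grip": 0.0},
    {"offset": [0,0,3],"twist": 0.0,"grip": 0.0},
    {"offset": [0,0,3],"twist": 0.0,"grip": 0.0},
  ],
)

```text
time: 12.87
tool_pos: [0.6783, 0.2935, 0.2549]
tool_rot: [-0.0, 0.997, 0.074, -0.001]
contact_force: [-25.7, -6.1, 31.8]
gripper_width: 0.575
```

```bash
python3 look.py d 90 220 80 210 270 400 190 320
```

```text
12.9667 [0.6783 0.2935 0.2549] [-25.9594  -5.4744  32.7628] [-0.89    3.1216 -0.1259] 0.574440662501827 [0.3077 0.43   1.4281 0.001  1.2855 1.7304]
[[ 0.9891  0.1472 -0.0022]
 [ 0.1472 -0.9891  0.0004]
 [-0.0021 -0.0007 -1.    ]]
top black_holder [(0.75, array([0.5898, 0.2819, 0.1344])), (0.72, array([ 0.5628, -0.2511,  0.0003])), (0.69, array([0.6313, 0.2824, 0.0549]))] [(0.56, array([0.6434, 0.2715, 0.0855]))]
top black_lip [(0.98, array([0.5909, 0.278 , 0.1359]))] [(0.92, array([0.6445, 0.2744, 0.0905]))]
side black_holder [(0.93, array([0.6287, 0.2906, 0.054 ]))] [(0.69, array([0.6285, 0.2998, 0.1005]))]
side black_lip [(0.65, array([0.5913, 0.2831, 0.1307]))] [(0.71, array([0.6277, 0.2944, 0.0977]))]
```

Call:
play_rows(
  increments=[
    {"offset": [-1,0,0.5],"twist": 0.0,"grip": 0},
    {"offset": [-2,0,1],"twist": 0.0,"grip": 0.0},
    {"offset": [-3,0,2],"twist": 0.0,"grip": 0.0},
    {"offset": [-4,0,3],"twist": 0.0,"grip": 0.0},
    {"offset": [-5,0,4],"twist": 0.0,"grip": 0.0},
  ],
)

```text
time: 13.78
tool_pos: [0.6753, 0.2928, 0.2507]
tool_rot: [-0.001, 0.997, 0.074, 0.004]
contact_force: [-9.2, -2.9, 22.1]
gripper_width: 0.573
```

Call:
play_rows(
  increments=[
    {"offset": [-1,0,1],"twist": 0.0,"grip": 0},
    {"offset": [-2,0,2],"twist": 0.0,"grip": 0.0},
    {"offset": [-2,0,3],"twist": 0.0,"grip": 0.0},
    {"offset": [-2,0,3],"twist": 0.0,"grip": 0.0},
  ],
)

```text
time: 14.12
tool_pos: [0.6742, 0.2926, 0.2484]
tool_rot: [-0.001, 0.997, 0.074, 0.006]
contact_force: [-9.8, -3.3, 24.6]
gripper_width: 0.575
```

```bash
cat >> look.py <<'E'
n2=np.array([np.cos(.147),np.sin(.147)]) if len(sys.argv)<12 else None
E
python3 look.py e 90 220 80 210 270 400 190 320
```

```text
14.2167 [0.6742 0.2926 0.2484] [-9.446  -2.1649 25.2264] [-0.2382  0.5095 -0.0672] 0.5747554094009371 [0.3083 0.4248 1.4466 0.0001 1.2585 1.7318]
[[ 0.9891  0.1467  0.0111]
 [ 0.1467 -0.9892  0.0037]
 [ 0.0115 -0.002  -0.9999]]
top black_holder [(0.62, array([0.6316, 0.2843, 0.0446]))] [(0.85, array([0.638 , 0.2715, 0.0814]))]
top black_lip [(0.81, array([0.5839, 0.2777, 0.1175]))] [(0.85, array([0.6424, 0.2751, 0.0885])), (0.57, array([0.6879, 0.0448, 0.1073]))]
side black_holder [(0.56, array([0.6353, 0.2921, 0.0425])), (0.46, array([ 0.5648, -0.2515, -0.0009]))] [(0.79, array([0.6236, 0.2976, 0.0871]))]
side black_lip [(0.98, array([0.5841, 0.2808, 0.1143]))] [(0.77, array([0.6249, 0.294 , 0.0842]))]
```

Call:
play_rows(
  increments=[
    {"offset": [-0.5,0,1],"twist": 0.0,"grip": 0},
    {"offset": [-1,0,2],"twist": 0.0,"grip": 0.0},
    {"offset": [-2,0,3],"twist": 0.0,"grip": 0.0},
    {"offset": [-2.5,0,4.5],"twist": 0.0,"grip": 0.0},
    {"offset": [-2.5,0,5],"twist": 0.0,"grip": 0.0},
  ],
)

```text
time: 15.03
tool_pos: [0.6718, 0.2922, 0.2416]
tool_rot: [-0.002, 0.997, 0.073, 0.006]
contact_force: [-6.1, -0.1, 19.0]
gripper_width: 0.578
```

```bash
python3 look.py f 90 220 80 210 270 400 190 320
```

```text
15.1333 [0.6719 0.2922 0.2417] [-4.1416 -1.1542 17.2251] [ 0.0412 -0.1822 -0.0599] 0.577111187875497 [0.3087 0.4268 1.4561 0.0002 1.2461 1.7324]
[[ 0.9891  0.1466  0.0119]
 [ 0.1466 -0.9892  0.004 ]
 [ 0.0124 -0.0022 -0.9999]]
top black_holder [(0.72, array([0.64  , 0.2879, 0.0323]))] [(0.79, array([0.641 , 0.2752, 0.0698]))]
top black_lip [(0.89, array([0.5807, 0.2756, 0.0985]))] [(0.67, array([0.6407, 0.2719, 0.0722]))]
side black_holder [(0.63, array([0.6421, 0.2948, 0.031 ]))] [(0.9, array([0.6238, 0.295 , 0.0739]))]
side black_lip [(0.78, array([0.5803, 0.2787, 0.0947]))] [(0.92, array([0.6236, 0.2958, 0.0717]))]
```

```bash
cat > plan.py <<'E'
import numpy as np
rects=[(-95,-72,0,24),(-72,0,0,46),(-4,0,0,54),(0,14,50,54),(10,14,50,88)]
rack=[(0,6,-120,0),(0,6,30,46)]
def outline(r,st=1.0):
    a,b,c,d=r; X=np.linspace(a,b,max(2,int((b-a)/st)+1)); Z=np.linspace(c,d,max(2,int((d-c)/st)+1))
    return np.r_[np.c_[X,0*X+c],np.c_[X,0*X+d],np.c_[0*Z+a,Z],np.c_[0*Z+b,Z]]
HP=np.vstack([outline(r) for r in rects]); HP=HP[(HP[:,0]>-50)]
RP=np.vstack([outline(r) for r in rack]); RP=RP[RP[:,1]>-60]
def sd(P,r):
    a,b,c,d=r; dx=np.maximum(a-P[:,0],P[:,0]-b); dz=np.maximum(c-P[:,1],P[:,1]-d)
    return np.where((dx<0)&(dz<0),np.maximum(dx,dz),np.hypot(np.maximum(dx,0),np.maximum(dz,0)))
def rot(P,t): c,s=np.cos(t),np.sin(t); return np.c_[c*P[:,0]+s*P[:,1],-s*P[:,0]+c*P[:,1]]  # front(-x) up
def clear(x,z,t):
    H=rot(HP,t)+[x,z]; Q=rot(RP-[x,z],-t)
    return min(min(sd(H,r).min() for r in rack),min(sd(Q,r).min() for r in rects))
if __name__=="__main__":
    import heapq
    for deg in (28,32,36,40):
        t=np.radians(deg); L=rot(np.array([[12.,88.]]),t)[0]
        xs=np.arange(-110,10,2.); zs=np.arange(-120,20,2.)
        C=np.array([[clear(x,z,t) for z in zs] for x in xs])
        # start: far left col; goal: lip foot centre (12,52) past rail: its x>8 and lip tip x>8
        best=np.full(C.shape,-99.);par={};h=[]
        for j in range(len(zs)):
            best[0,j]=C[0,j];heapq.heappush(h,(-C[0,j],0,j))
        fx=rot(np.array([[10.,54.]]),t)[0]
        while h:
            b,i,j=heapq.heappop(h);b=-b
            if b<best[i,j]: continue
            for di in(-1,0,1):
                for dj in(-1,0,1):
                    a,c=i+di,j+dj
                    if 0<=a<len(xs) and 0<=c<len(zs):
                        v=min(b,C[a,c])
                        if v>best[a,c]: best[a,c]=v;par[a,c]=(i,j);heapq.heappush(h,(-v,a,c))
        goals=[(best[i,j],xs[i],zs[j],i,j) for i in range(len(xs)) for j in range(len(zs)) if xs[i]+L[0]>7 and xs[i]+fx[0]>4 and best[i,j]>0]
        goals.sort(reverse=True)
        if not goals: print(deg,"none");continue
        g=goals[0];i,j=g[3:];p=[(i,j)]
        while p[-1] in par: p.append(par[p[-1]])
        p=p[::-1]
        print(deg,"bottleneck",round(g[0],1)); print([(xs[a],zs[b],round(C[a,b],1)) for a,b in p if C[a,b]<12])
E
python3 plan.py
```

```text
28 bottleneck 9.6
[(np.float64(-42.0), np.float64(18.0), np.float64(11.4)), (np.float64(-40.0), np.float64(18.0), np.float64(10.4)), (np.float64(-38.0), np.float64(18.0), np.float64(9.8)), (np.float64(-36.0), np.float64(18.0), np.float64(9.6)), (np.float64(-34.0), np.float64(18.0), np.float64(9.6)), (np.float64(-32.0), np.float64(18.0), np.float64(9.6)), (np.float64(-30.0), np.float64(18.0), np.float64(9.6)), (np.float64(-28.0), np.float64(18.0), np.float64(9.7)), (np.float64(-26.0), np.float64(18.0), np.float64(9.8))]
32 bottleneck 7.0
[(np.float64(-48.0), np.float64(18.0), np.float64(11.9)), (np.float64(-46.0), np.float64(18.0), np.float64(10.3)), (np.float64(-44.0), np.float64(18.0), np.float64(9.0)), (np.float64(-42.0), np.float64(18.0), np.float64(7.9)), (np.float64(-40.0), np.float64(18.0), np.float64(7.2)), (np.float64(-38.0), np.float64(18.0), np.float64(7.0)), (np.float64(-36.0), np.float64(18.0), np.float64(7.0)), (np.float64(-34.0), np.float64(18.0), np.float64(7.0)), (np.float64(-32.0), np.float64(18.0), np.float64(7.0)), (np.float64(-30.0), np.float64(18.0), np.float64(7
[... 1667 characters left out ...]
p.float64(4.9)), (np.float64(-44.0), np.float64(-24.0), np.float64(5.4)), (np.float64(-42.0), np.float64(-24.0), np.float64(5.3)), (np.float64(-40.0), np.float64(-24.0), np.float64(5.3)), (np.float64(-38.0), np.float64(-24.0), np.float64(5.3)), (np.float64(-36.0), np.float64(-24.0), np.float64(5.4)), (np.float64(-34.0), np.float64(-24.0), np.float64(6.0)), (np.float64(-32.0), np.float64(-26.0), np.float64(5.7)), (np.float64(-30.0), np.float64(-26.0), np.float64(6.3)), (np.float64(-28.0), np.float64(-24.0), np.float64(6.0)), (np.float64(-26.0), np.float64(-22.0), np.float64(5.8)), (np.float64(-24.0), np.float64(-20.0), np.float64(5.5)), (np.float64(-22.0), np.float64(-18.0), np.float64(4.9))]
```

Call:
play_rows(
  increments=[
    {"offset": [-2,0,-15],"twist": 0.0,"grip": 0},
    {"offset": [-8,0,-40],"twist": 0.0,"grip": 0.0},
    {"offset": [-14,0,-75],"twist": 0.0,"grip": 0.0},
    {"offset": [-20,0,-110],"twist": 0.0,"grip": 0.0},
    {"offset": [-20,0,-110],"twist": 0.0,"grip": 0.0},
  ],
)

```text
time: 15.95
tool_pos: [0.6505, 0.2887, 0.3535]
tool_rot: [-0.002, 0.997, 0.074, 0.006]
contact_force: [0.8, 0.7, -0.4]
gripper_width: 0.577
```

Call:
play_rows(
  increments=[
    {"offset": [-25,25,0],"twist": 0.0,"grip": 0},
    {"offset": [-48,55,0],"twist": 0.0,"grip": 0.0},
    {"offset": [-70,85,0],"twist": 0.0,"grip": 0.0},
    {"offset": [-90,117,0],"twist": 0.0,"grip": 0.0},
    {"offset": [-108,150,0],"twist": 0.0,"grip": 0.0},
  ],
)

```text
time: 16.37
tool_pos: [0.5631, 0.1228, 0.3427]
tool_rot: [0.0, 0.997, 0.074, -0.001]
contact_force: [-0.0, -0.5, -1.7]
gripper_width: 0.576
```

Call:
play_rows(
  increments=[
    {"offset": [-17,35,0],"twist": 0.0,"grip": 0},
    {"offset": [-34,70,0],"twist": 0.0,"grip": 0.0},
    {"offset": [-34,70,0],"twist": -0.12,"grip": 0.0},
    {"offset": [-34,70,0],"twist": -0.24,"grip": 0.0},
    {"offset": [-34,70,0],"twist": -0.36,"grip": 0.0},
  ],
)

```text
time: 16.78
tool_pos: [0.5407, 0.0487, 0.3431]
tool_rot: [-0.0, 0.968, 0.253, -0.0]
contact_force: [0.3, 0.4, -1.3]
gripper_width: 0.576
```

Call:
play_rows(
  increments=[
    {"offset": [0,0,0],"twist": -0.12,"grip": 0},
    {"offset": [0,0,0],"twist": -0.24,"grip": 0.0},
    {"offset": [0,0,0],"twist": -0.36,"grip": 0.0},
    {"offset": [0,0,0],"twist": -0.48,"grip": 0.0},
    {"offset": [0,0,0],"twist": -0.6,"grip": 0.0},
  ],
)

```text
time: 17.2
tool_pos: [0.5409, 0.0497, 0.3429]
tool_rot: [-0.0, 0.849, 0.528, -0.0]
contact_force: [-0.1, 0.4, -1.0]
gripper_width: 0.578
```

Call:
play_rows(
  increments=[
    {"offset": [0,0,0],"twist": -0.12,"grip": 0},
    {"offset": [0,0,0],"twist": -0.24,"grip": 0.0},
    {"offset": [0,0,0],"twist": -0.36,"grip": 0.0},
    {"offset": [0,0,0],"twist": -0.48,"grip": 0.0},
    {"offset": [0,0,0],"twist": -0.6,"grip": 0.0},
  ],
)

```text
time: 17.62
tool_pos: [0.5409, 0.0497, 0.3429]
tool_rot: [-0.001, 0.655, 0.755, -0.0]
contact_force: [-0.8, -0.7, -1.3]
gripper_width: 0.575
```

Call:
play_rows(
  increments=[
    {"offset": [0,0,0],"twist": -0.12,"grip": 0},
    {"offset": [0,0,0],"twist": -0.24,"grip": 0.0},
    {"offset": [0,0,0],"twist": -0.36,"grip": 0.0},
    {"offset": [0,0,0],"twist": -0.48,"grip": 0.0},
    {"offset": [0,0,0],"twist": -0.6,"grip": 0.0},
  ],
)

```text
time: 18.03
tool_pos: [0.5409, 0.0497, 0.3429]
tool_rot: [-0.001, 0.403, 0.915, -0.0]
contact_force: [0.3, -0.3, -2.3]
gripper_width: 0.578
```

Call:
play_rows(
  increments=[
    {"offset": [0,0,0],"twist": -0.12,"grip": 0},
    {"offset": [0,0,0],"twist": -0.24,"grip": 0.0},
    {"offset": [0,0,0],"twist": -0.36,"grip": 0.0},
    {"offset": [0,0,0],"twist": -0.48,"grip": 0.0},
    {"offset": [0,0,0],"twist": -0.6,"grip": 0.0},
  ],
)

```text
time: 18.45
tool_pos: [0.5409, 0.0497, 0.3429]
tool_rot: [-0.001, 0.114, 0.993, -0.0]
contact_force: [-0.5, -0.1, -2.4]
gripper_width: 0.577
```

Call:
play_rows(
  increments=[
    {"offset": [0,0,10],"twist": -0.116,"grip": 0},
    {"offset": [0,0,25],"twist": -0.116,"grip": 0.0},
    {"offset": [0,0,40],"twist": -0.116,"grip": 0.0},
    {"offset": [0,0,40],"twist": -0.116,"grip": 0.0},
  ],
)

```text
time: 18.78
tool_pos: [0.5396, 0.0498, 0.2995]
tool_rot: [-0.004, 0.059, 0.998, -0.0]
contact_force: [-0.6, 0.0, -3.2]
gripper_width: 0.575
```

```bash
sed -i 's/np.arange(-120,20,2.)/np.arange(-120,-9,2.)/; s/(28,32,36,40)/(28,32,36)/; s/if C\[a,b\]<12\]/if C[a,b]<12]/; s/(xs\[a\],zs\[b\],round(C\[a,b\],1))/(int(xs[a]),int(zs[b]),float(round(C[a,b],1)))/' plan.py; python3 plan.py; python3 look.py g 130 290 200 360 120 300 220 400
```

```text
28 bottleneck 1.6
[(-58, -54, 11.9), (-56, -52, 10.7), (-54, -52, 9.3), (-52, -52, 7.5), (-50, -50, 6.7), (-48, -48, 5.0), (-46, -48, 4.1), (-44, -46, 3.0), (-42, -44, 2.4), (-40, -42, 1.6), (-40, -40, 2.2), (-38, -38, 1.7), (-38, -36, 2.1), (-36, -34, 3.0), (-34, -34, 3.6), (-32, -34, 3.6), (-30, -34, 3.6), (-28, -34, 4.0), (-26, -32, 6.7), (-24, -30, 7.1), (-22, -28, 6.3), (-20, -26, 5.5), (-18, -24, 4.4), (-16, -22, 2.4), (-14, -20, 1.8), (-12, -18, 2.0)]
32 bottleneck 2.6
[(-60, -50, 10.4), (-58, -48, 9.1), (-56, -48, 8.1), (-54, -46, 6.7), (-52, -46, 5.7), (-50, -44, 4.7), (-48, -42, 2.9), (-46, -40, 3.0), (-44, -38, 3.2), (-44, -36, 2.6), (-42, -34, 3.2), (-40, -32, 3.4), (-38, -32, 3.0), (-36, -32, 3.0), (-34, -32, 3.0), (-32, -32, 3.0), (-30, -32, 3.8), (-28, -32, 4.8), (-26, -30, 6.2), (-24, -28, 5.5), (-22, -26, 4.9), (-20, -24, 4.2), (-18, -22, 3.6), (-16, -20, 3.0), (-16, -18, 2.8)]
36 bottleneck 3.7
[(-64, -46, 10.7), (-62, -46, 9.1), (-60, -44, 8.7), (-58, -44, 7.1), (-56, -42, 6.6), (-54, -42, 5.0), (-52, -40, 4.6), (-50, -38, 4.1), (-48, -36, 3.7), (-48, -34, 3.9), (-
[... 212 characters left out ...]
 4.9), (-20, -20, 4.4)]
18.8833 [0.5408 0.0497 0.3027] [ 0.233   0.5144 -2.1666] [-0.0114 -0.003   0.0048] 0.5735307294423434 [-0.0454 -0.0564  1.8973  0.      1.3032 -1.4973]
[[-0.9929  0.1186 -0.0025]
 [ 0.1186  0.9929  0.0001]
 [ 0.0025 -0.0002 -1.    ]]
top black_holder [] [(0.94, array([0.611 , 0.0403, 0.1457])), (0.68, array([ 0.7136, -0.288 ,  0.0224]))]
top black_lip [(0.7, array([0.6278, 0.0367, 0.1555]))] [(0.9, array([0.6111, 0.0434, 0.1505]))]
side black_holder [(0.58, array([0.5664, 0.0501, 0.0907])), (0.23, array([0.6849, 0.0352, 0.1177]))] [(0.6, array([0.5646, 0.0535, 0.1362]))]
side black_lip [(0.93, array([0.6305, 0.0414, 0.1545]))] [(0.91, array([0.5683, 0.0501, 0.1338]))]
```

View pics/g.png

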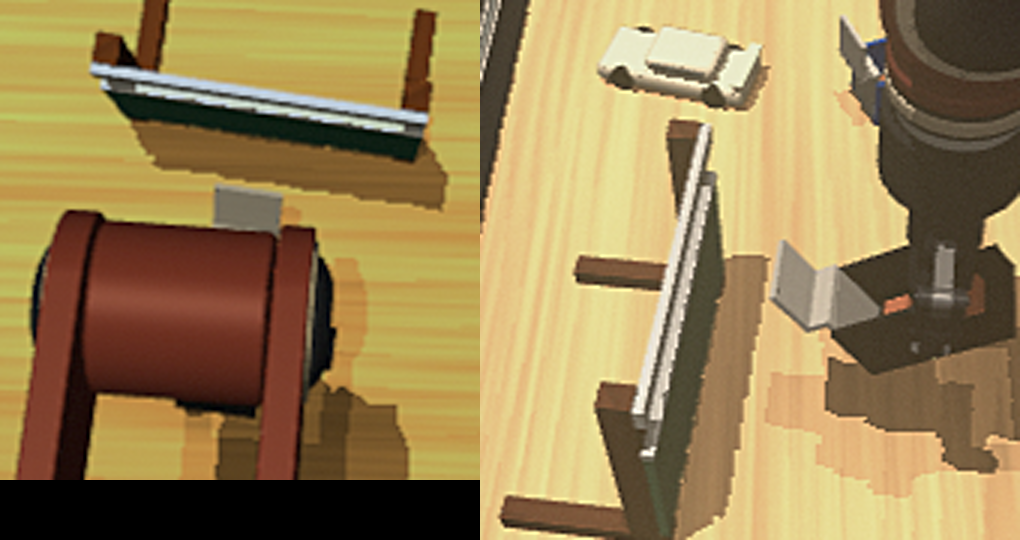

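```bash
cat > fit2.py <<'E'
from h import *
from scipy.optimize import least_squares
np.set_printoptions(precision=4,suppress=True)
s=lambda u,v:("side",np.array([220+(u-480)/3,120+v/3])); t=lambda u,v:("top",np.array([200+u/3,130+v/3]))
cor=[((14,-21,88),s(783,240)),((12,21,88),s(772,298)),((14,21,88),t(215,186)),((14,-21,88),t(281,194)),((0,25,46),s(832,338)),((0,25,0),s(880,373)),((-95,25,0),s(1015,325))]
def T(p,P): return np.array(p[:3])+R.from_euler("z",p[4]).apply(R.from_euler("y",p[3]).apply(np.array(P)/1000))
f=lambda p:np.concatenate([px(c,T(p,P))-uv for P,(c,uv) in cor])
r=least_squares(f,[.566,.05,.09,.6,-.119],loss="soft_l1");p=r.x
print(p,np.degrees(p[3:]));print(r.fun.reshape(-1,2));print("lip",T(p,(12,0,88)))
tcp=np.array(manip.state()["tool_pos"]); q=R.from_euler("y",-p[3]).apply(R.from_euler("z",-p[4]).apply(tcp-[0,0,.152]-p[:3]));print("pivot in holder",q*1000)
E
python3 fit2.py
```

```text
[ 0.5646  0.0461  0.0911  0.68   -0.1276] [38.9624 -7.3132]
[[-0.6964  0.6001]
 [ 0.5697  0.0538]
 [ 0.1788 -2.4157]
 [ 0.4848 -1.6431]
 [ 0.8327 -1.0782]
 [ 0.341  -0.1819]
 [ 1.1247  1.5278]]
lip [0.6288 0.0379 0.1519]
pivot in holder [-56.807    0.5953  32.9026]
```

```bash
cat > p2.py <<'E'
from plan import *
print("insert 38:")
for x,z in((-118,-28),(-90,-44),(-74,-46),(-66,-44),(-60,-41),(-56,-39),(-52,-36),(-48,-31),(-44,-27),(-40,-26),(-34,-26),(-30,-28),(-26,-25),(-22,-20)):
    print((x,z),[float(round(clear(x,z,np.radians(d)),1)) for d in(35,38,41)])
# swing: lowest-z free config per theta (contact from below), x free
for d in range(38,-4,-4):
    t=np.radians(d);best=None
    xs=np.arange(-45,1,1.)
    F=[(z,x) for x in xs for z in np.arange(-55,-10,1.) if clear(x,z,t)>=0.4 and (rot(np.array([[10.,54.]]),t)+[x,z])[0,0]>4]
    z0=min(F)[0]; row=[x for z,x in F if z==z0]
    C=max((clear(x,z,t),x,z) for z,x in F)
    P=rot(np.array([[-57.,33.]]),t)[0]
    print(d,"lowest",z0,min(row),max(row),"best",[float(round(v,1)) for v in C],"pivot@low",np.round(P+[max(row),z0],1),"pivot@best",np.round(P+C[1:],1))
E
python3 p2.py
```

```text
insert 38:
(-118, -28) [56.1, 52.8, 49.7]
(-90, -44) [29.8, 28.1, 25.4]
(-74, -46) [17.0, 16.0, 11.7]
(-66, -44) [10.5, 10.9, 6.9]
(-60, -41) [4.8, 7.8, 4.4]
(-56, -39) [2.7, 5.8, 2.7]
(-52, -36) [0.3, 4.8, 1.6]
(-48, -31) [0.8, 4.7, 1.9]
(-44, -27) [1.7, 4.4, 1.7]
(-40, -26) [4.4, 4.8, 2.6]
(-34, -26) [6.9, 5.1, 4.1]
(-30, -28) [6.4, 5.8, 4.3]
(-26, -25) [7.0, 5.1, 3.2]
(-22, -20) [3.5, 5.0, 3.5]
38 lowest -35.0 -29.0 -28.0 best [8.9, -30.0, -24.0] pivot@low [-52.6  26.1] pivot@best [-54.6  37.1]
34 lowest -37.0 -27.0 -26.0 best [9.0, -31.0, -25.0] pivot@low [-54.8  22.2] pivot@best [-59.8  34.2]
30 lowest -39.0 -25.0 -23.0 best [9.3, -27.0, -28.0] pivot@low [-55.9  18.1] pivot@best [-59.9  29.1]
26 lowest -42.0 -21.0 -21.0 best [8.9, -24.0, -29.0] pivot@low [-57.8  12.6] pivot@best [-60.8  25.6]
22 lowest -43.0 -19.0 -18.0 best [7.8, -21.0, -31.0] pivot@low [-58.5   8.9] pivot@best [-61.5  20.9]
18 lowest -45.0 -16.0 -16.0 best [6.7, -17.0, -30.0] pivot@low [-60.   4.] pivot@best [-61.  19.]
14 lowest -46.0 -14.0 -12.0 best [5.6, -15.0, -37.0] pivot@low [-59.3  -0.2] pivot@best [-62.3   8.8]
10 lowest -47.0 -13.0 -9.0 best [4.6, -10.0, -30.0] pivot@low [-59.4  -4.6] pivot@best [-60.4  12.4]
6 lowest -48.0 -11.0 -6.0 best [3.6, -8.0, -42.0] pivot@low [-59.2  -9.2] pivot@best [-61.2  -3.2]
2 lowest -49.0 -6.0 -3.0 best [2.5, -4.0, -42.0] pivot@low [-58.8 -14. ] pivot@best [-59.8  -7. ]
-2 lowest -28.0 -1.0 -1.0 best [0.5, -1.0, -25.0] pivot@low [-59.1   3. ] pivot@best [-59.1   6. ]
```

The side view shows the holder tipped up about 38°: lip top near (320,200)–(317,219) px, rack sheet and rail to its left, yaw matched. Approach to just in front of the groove.

Call:
play_rows(
  increments=[
    {"offset": [-12,0,6],"twist": 0.0,"grip": 0},
    {"offset": [-25,0,12],"twist": 0.0,"grip": 0.0},
    {"offset": [-36,0,17.5],"twist": 0.0,"grip": 0.0},
    {"offset": [-44.5,0,17.5],"twist": 0.0,"grip": 0.0},
    {"offset": [-44.5,0,17.5],"twist": 0.0,"grip": 0.0},
  ],
)

```text
time: 19.7
tool_pos: [0.5865, 0.0442, 0.2863]
tool_rot: [0.0, 0.059, 0.998, -0.0]
contact_force: [1.3, -0.8, -1.7]
gripper_width: 0.582
```

```bash
sed -i '/^n2=/d' look.py
cat >> look.py <<'E'
print("groove",[(c,[(round(r["p"],2),w(c,r["xyz"])) for r in manip.tip_of("rack_groove",c)]) for c in("top","side")])
E
python3 look.py i 140 260 220 340 140 270 260 390 3.2
```

```text
19.8 [0.5856 0.0444 0.2865] [-0.4446 -0.2109 -1.8786] [ 0.0439  0.062  -0.011 ] 0.5804680692663235 [-0.051   0.0652  1.8041  0.      1.2723 -1.5029]
[[-0.9929  0.1186 -0.    ]
 [ 0.1186  0.9929  0.    ]
 [ 0.0001  0.     -1.    ]]
top black_holder [] [(0.6, array([0.5478, 0.0378, 0.1439])), (0.34, array([0.6889, 0.054 , 0.1219]))]
top black_lip [(0.57, array([0.6713, 0.0321, 0.1474]))] [(0.6, array([0.5486, 0.0413, 0.1448]))]
side black_holder [(0.97, array([0.6162, 0.0452, 0.0766]))] [(0.59, array([0.6162, 0.0513, 0.1255]))]
side black_lip [(0.78, array([0.6754, 0.0347, 0.1425]))] [(0.57, array([0.615 , 0.0466, 0.1244]))]
groove [('top', [(0.82, array([0.6837, 0.0341, 0.121 ])), (0.56, array([ 0.5614, -0.2515, -0.0011]))]), ('side', [(0.69, array([0.6849, 0.0361, 0.1174])), (0.55, array([0.6145, 0.0478, 0.0768])), (0.21, array([ 0.7194, -0.2848, -0.0045]))])]
```

View pics/i.png

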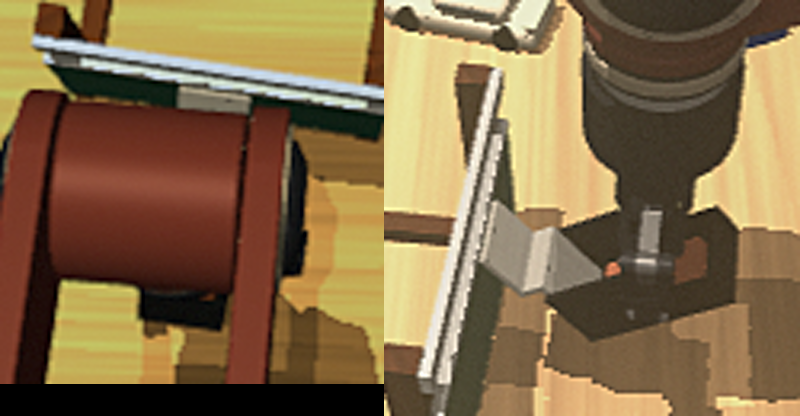

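```bash
cat > fit3.py <<'E'
from h import *
from scipy.optimize import least_squares
np.set_printoptions(precision=4,suppress=True)
s=lambda u,v:("side",np.array([220+(u-480)/3,120+v/3])); t=lambda u,v:("top",np.array([200+u/3,130+v/3]))
A=[((14,-21,88),s(783,240)),((12,21,88),s(772,298)),((14,21,88),t(215,186)),((14,-21,88),t(281,194)),((0,25,46),s(832,338)),((0,25,0),s(880,373)),((-95,25,0),s(1015,325))]
s2=lambda u,v:("side",np.array([260+(u-384)/3.2,140+v/3.2])); t2=lambda u,v:("top",np.array([220+u/3.2,140+v/3.2]))
B=[((14,-21,88),s2(494,201)),((12,21,88),s2(482,263)),((14,21,88),t2(178,87)),((14,-21,88),t2(250,95)),((0,25,46),s2(545,301)),((0,25,0),s2(592,342)),((-95,25,0),s2(737,297))]
dB=np.array([.5856,.0444,.2865])-np.array([.5408,.0497,.3027])
def T(p,P): return np.array(p[:3])+R.from_euler("z",p[4]).apply(R.from_euler("y",p[3]).apply(np.array(P)/1000))
off=np.zeros(3)
f=lambda p:np.concatenate([px(c,T(p,P)+d)-uv for L,d in((A,0*dB),(B,dB)) for P,(c,uv) in L])
r=least_squares(f,[.566,.05,.09,.6,-.119],loss="soft_l1");p=r.x
print("now origin",p[:3]+dB,np.degrees(p[3:]),"lip",T(p,(12,0,88))+dB);print(np.c_[r.fun.reshape(-1,2)[:7],r.fun.reshape(-1,2)[7:]])
# rack reference in same pictures: side view rail/sheet ends at i.png
for nm,u,ut in (("rail left",s2(424,386),None),("sheet left",s2(440,398),None)): print(nm,onz("side",u[1],.166 if "rail" in nm else .12))
G=np.array([.683,.033,.12])
for nm,P in(("groove top edge of sheet",(0,0,0)),):
    for y in(-100,0,100):
        q=G+R.from_euler("z",-.119).apply(np.array([0,y,0])/1000)
        for z in(0,30,46):
            qq=q+[0,0,z/1000];print(y,z,"side(i.png)",(px("side",qq)-[260,140])*3.2+[384,0],"top",(px("top",qq)-[220,140])*3.2)
E
python3 fit3.py
python3 - <<'E'
import cv2
a=cv2.imread('pics/i_s.png')[150:275,262:352]
cv2.imwrite('pics/i2.png',cv2.resize(a,None,fx=4.7,fy=4.7,interpolation=2))
E
```

```text
now origin [0.6116 0.041  0.0754] [38.285  -7.2185] lip [0.675  0.033  0.1371]
[[-1.5381  0.3017  0.6992  0.8498]
 [-0.2623 -0.2115  1.1278 -0.0251]
 [-0.0462 -3.2663  0.2959 -0.5541]
 [ 0.2929 -2.5264 -0.3503  0.274 ]
 [-0.112  -1.2265  1.6397  0.0626]
 [-0.7915 -0.2569  2.8313 -0.4993]
 [ 0.2844  1.709   0.4993  0.0578]]
rail left [0.7002 0.146  0.166 ]
sheet left [0.6988 0.1273 0.12  ]
-100 0 side(i.png) [508.5868 119.372 ] top [379.14   108.5146]
-100 30 side(i.png) [505.523   86.1324] top [381.7209  99.932 ]
-100 46 side(i.png) [503.8083  67.5294] top [383.164   95.1332]
0 0 side(i.png) [480.4311 250.1498] top [215.1552  84.6996]
0 30 side(i.png) [476.1111 218.3639] top [212.6498  75.3819]
0 46 side(i.png) [473.6828 200.4959] top [211.249   70.1721]
100 0 side(i.png) [446.7605 406.5427] top [51.2948 60.9027]
100 30 side(i.png) [440.7191 377.4816] top [43.7109 50.8509]
100 46 side(i.png) [437.3049 361.0585] top [39.4707 45.2309]
```

View pics/i2.png

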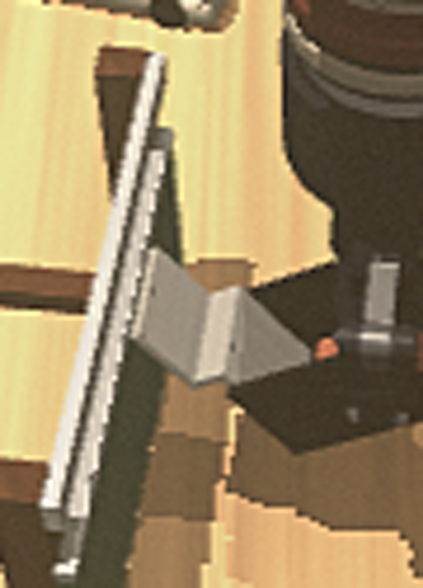

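```bash
cat >> fit3.py <<'E'
print("---B only")
B+=[((14,21,50),("side",np.array([302.9,231.5]))),((10,-21,54),("side",np.array([306.3,213.4]))),((-4,-21,54),("side",np.array([313.3,211.])))]
for wts in("all","side"):
    L=[c for c in B if wts=="all" or c[1][0]=="side"]
    f=lambda p:np.concatenate([px(c,T(p,P))-uv for P,(c,uv) in L])
    r=least_squares(f,list(p[:3]+dB)+[.6,-.119],loss="soft_l1");q=r.x
    print(wts,q[:3],np.degrees(q[3:]),"lip",T(q,(12,0,88)));print(r.fun.reshape(-1,2))
E
python3 fit3.py | sed -n '/---/,$p'
```

```text
---B only
all [0.6176 0.0379 0.0709] [33.5695 -5.0186] lip [0.676  0.0327 0.1376]
[[-0.362   0.5112]
 [ 0.998  -0.2721]
 [ 0.3146 -0.7729]
 [-0.201  -0.773 ]
 [ 0.5312 -0.0174]
 [ 0.1323 -0.6172]
 [-0.3535  0.8522]
 [ 0.6694  1.5104]
 [ 0.4383 -0.7743]
 [-0.4979 -0.4464]]Traceback (most recent call last):
  File "fit3.py", line 27, in <module>
    r=least_squares(f,list(p[:3]+dB)+[.6,-.119],loss="soft_l1");q=r.x
    return func(*args, **kwargs)
    result = trf(vector_fun.fun, vector_fun.jac, x0, f0, J0, lb, ub, ftol, xtol,
                 gtol, max_nfev, x_scale, loss_function, tr_solver,
                 tr_options.copy(), verbose, callback=callback_wrapped)
    return trf_no_bounds(
        fun, jac, x0, f0, J0, ftol, xtol, gtol, max_nfev, x_scale,
        loss_function, tr_solver, tr_options, verbose, callback=callback)
    J = jac(x)
    self._update_jac()
    ~~~~~~~~~~~~~~~~^^
    self.J = self.jac_wrapped(xp_copy(self.x), f0=self.f)
             ~~~~~~~~~~~~~~~~^^^^^^^^^^^^^^^^^^^^^^^^^^^^
    J, dct = approx_derivative(
             ~~~~~~~~~~~~~~~~~^
        self.fun,
    
[... 545 characters left out ...]
wargs))
                      ~~~~~~~~^^^^^^^^^^^^^^^^^^^^^^^^^^^^^^
    return np.atleast_1d(self.fun(x))
                         ~~~~~~~~^^^
    return self.f(x, *self.args, **self.kwargs)
           ~~~~~~^^^^^^^^^^^^^^^^^^^^^^^^^^^^^^
  File "fit3.py", line 26, in <lambda>
    f=lambda p:np.concatenate([px(c,T(p,P))-uv for P,(c,uv) in L])
                               ~~^^^^^^^^^^
  File "h.py", line 9, in px
    k,T=cal(c); p=T[:3,:3].T@(np.array(P)-T[:3,3]); return np.array([k["fx"]*p[0]/p[2]+k["cx"],k["fy"]*p[1]/p[2]+k["cy"]])
        ~~~^^^
  File "h.py", line 5, in cal
    k=manip.get_calibration(c); return k, np.array(k["T"])
ValueError: time passes only in moves, steps and waits
```

The fits agree on the lip: about 8 mm in front of the sheet plane, 18–20 mm above its top edge, centred to about 1 mm, tilt 34–38°. I'll insert in small steps and watch the force.

Call:
play_rows(
  increments=[
    {"offset": [-5,0,-0.5],"twist": 0.0,"grip": 0},
    {"offset": [-11,0,-3],"twist": 0.0,"grip": 0.0},
    {"offset": [-11,0,-3],"twist": 0.0,"grip": 0.0},
  ],
)

```text
time: 20.55
tool_pos: [0.5976, 0.0429, 0.2901]
tool_rot: [0.001, 0.059, 0.998, -0.0]
contact_force: [-1.1, 1.2, -1.2]
gripper_width: 0.58
```

Call:
play_rows(
  increments=[
    {"offset": [-4,0,-2],"twist": 0.0,"grip": 0},
    {"offset": [-4,0,-2],"twist": 0.0,"grip": 0.0},
  ],
)

```text
time: 20.72
tool_pos: [0.6009, 0.0426, 0.2914]
tool_rot: [0.0, 0.059, 0.998, 0.0]
contact_force: [1.1, 0.5, -3.4]
gripper_width: 0.577
```

Call:
play_rows(
  increments=[
    {"offset": [-2,0,-1.5],"twist": 0.0,"grip": 0},
    {"offset": [-4,0,-3],"twist": 0.0,"grip": 0.0},
    {"offset": [-4,0,-3],"twist": 0.0,"grip": 0.0},
  ],
)

```text
time: 20.97
tool_pos: [0.6048, 0.0421, 0.2947]
tool_rot: [0.001, 0.059, 0.998, -0.0]
contact_force: [0.1, 0.6, -1.5]
gripper_width: 0.577
```

Call:
play_rows(
  increments=[
    {"offset": [-2,0,-2],"twist": 0.0,"grip": 0},
    {"offset": [-3,0,-3],"twist": 0.0,"grip": 0.0},
    {"offset": [-3,0,-3],"twist": 0.0,"grip": 0.0},
  ],
)

```text
time: 21.22
tool_pos: [0.6077, 0.0418, 0.2981]
tool_rot: [0.001, 0.059, 0.998, -0.0]
contact_force: [-0.7, 0.5, -1.7]
gripper_width: 0.572
```

```bash
python3 look.py j 140 260 220 340 140 270 260 390 3.2 | grep -v '\[\[\|^ \['
python3 - <<'E'
import cv2
a=cv2.imread('pics/j_s.png')[150:275,252:352]
cv2.imwrite('pics/j2.png',cv2.resize(a,None,fx=4.7,fy=4.7,interpolation=2))
E
```

```text
21.3167 [0.6074 0.0418 0.2975] [-0.0922  0.1416 -1.4891] [ 0.0023 -0.0024  0.0463] 0.5731693963540984 [-0.0534  0.1025  1.7448 -0.      1.2938 -1.5054]
top black_holder [] [(0.81, array([0.5684, 0.0398, 0.1553]))]
top black_lip [(0.76, array([0.6951, 0.0265, 0.1573]))] [(0.56, array([0.5693, 0.0403, 0.1557]))]
side black_holder [(0.61, array([0.637 , 0.0405, 0.0889]))] [(0.67, array([0.6358, 0.0481, 0.1336]))]
side black_lip [(0.68, array([0.6968, 0.0299, 0.1505]))] [(0.77, array([0.6361, 0.0461, 0.1326]))]
groove [('top', []), ('side', [(0.89, array([0.6866, 0.0364, 0.1154]))])]
```

View pics/j2.png

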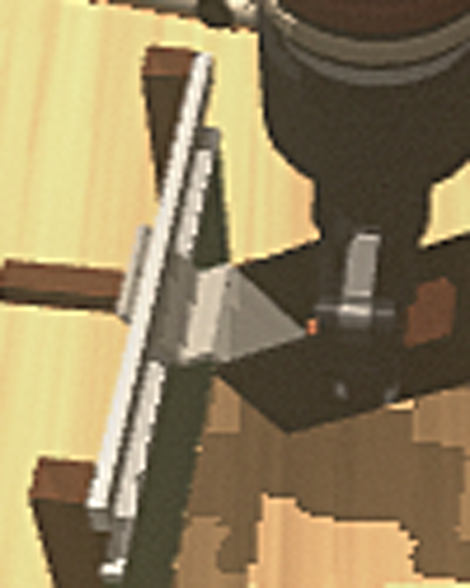

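The lip tip now shows behind the rail (crop (140,240)–(122,318)) with no contact force. Continuing through.

Call:
play_rows(
  increments=[
    {"offset": [-1.7,0,-1.7],"twist": 0.0,"grip": 0},
    {"offset": [-3.5,0,-3.5],"twist": 0.0,"grip": 0.0},
    {"offset": [-3.5,0,-3.5],"twist": 0.0,"grip": 0.0},
  ],
)

```text
time: 22.07
tool_pos: [0.6113, 0.0413, 0.3014]
tool_rot: [0.001, 0.059, 0.998, -0.0]
contact_force: [0.3, -1.1, -1.6]
gripper_width: 0.573
```

Call:
play_rows(
  increments=[
    {"offset": [-2,0,-1],"twist": 0.0,"grip": 0},
    {"offset": [-4,0,-1.5],"twist": 0.0,"grip": 0.0},
    {"offset": [-4,0,-1.5],"twist": 0.0,"grip": 0.0},
  ],
)

```text
time: 22.32
tool_pos: [0.6151, 0.0409, 0.3025]
tool_rot: [0.0, 0.059, 0.998, 0.0]
contact_force: [-0.7, -0.2, -2.2]
gripper_width: 0.572
```

Call:
play_rows(
  increments=[
    {"offset": [-1.5,0,0],"twist": 0.0,"grip": 0},
    {"offset": [-3,0,0],"twist": 0.0,"grip": 0.0},
    {"offset": [-3,0,0],"twist": 0.0,"grip": 0.0},
  ],
)

```text
time: 22.57
tool_pos: [0.6179, 0.0406, 0.3021]
tool_rot: [0.0, 0.059, 0.998, 0.0]
contact_force: [0.7, 0.2, -2.7]
gripper_width: 0.575
```

Call:
play_rows(
  increments=[
    {"offset": [-2,0,0],"twist": 0.0,"grip": 0},
    {"offset": [-4,0,0],"twist": 0.0,"grip": 0.0},
    {"offset": [-4,0,0],"twist": 0.0,"grip": 0.0},
  ],
)

```text
time: 22.82
tool_pos: [0.622, 0.04, 0.3023]
tool_rot: [0.0, 0.059, 0.998, -0.0]
contact_force: [0.4, -0.2, -2.8]
gripper_width: 0.575
```

Call:
play_rows(
  increments=[
    {"offset": [-2,0,1],"twist": 0.0,"grip": 0},
    {"offset": [-3,0,3],"twist": 0.0,"grip": 0.0},
    {"offset": [-3,0,3],"twist": 0.0,"grip": 0.0},
  ],
)

```text
time: 23.07
tool_pos: [0.6247, 0.0397, 0.2986]
tool_rot: [-0.0, 0.059, 0.998, -0.0]
contact_force: [-0.1, -0.8, -1.3]
gripper_width: 0.58
```

Call:
play_rows(
  increments=[
    {"offset": [0,0,2],"twist": 0.0,"grip": 0},
    {"offset": [0,0,3],"twist": 0.0,"grip": 0.0},
    {"offset": [0,0,3],"twist": 0.0,"grip": 0.0},
  ],
)

```text
time: 23.32
tool_pos: [0.6245, 0.0398, 0.2957]
tool_rot: [-0.0, 0.059, 0.998, -0.0]
contact_force: [0.8, -0.4, -2.7]
gripper_width: 0.577
```

```bash
python3 look.py k 140 260 220 340 140 270 260 390 3.2 | grep -v '\[\[\|^ \['
```

```text
23.4167 [0.6246 0.0398 0.2961] [-1.0067 -0.5952 -1.6395] [ 0.0409 -0.0102 -0.0098] 0.5781908343388465 [-0.0552  0.1425  1.7037 -0.      1.2957 -1.5073]
top black_holder [] [(0.56, array([0.5857, 0.0366, 0.1505]))]
top black_lip [(0.48, array([ 0.5603, -0.2531,  0.0013]))] [(0.66, array([0.5836, 0.0388, 0.154 ]))]
side black_holder [(0.66, array([0.6537, 0.0406, 0.0888]))] [(0.59, array([0.6524, 0.0459, 0.1359]))]
side black_lip [(0.67, array([0.716 , 0.0331, 0.1515]))] [(0.76, array([0.6536, 0.0429, 0.1341]))]
groove [('top', []), ('side', [(0.57, array([0.6853, 0.0362, 0.1178]))])]
```

Call:
play_rows(
  increments=[
    {"offset": [-2,0,1],"twist": 0.0,"grip": 0},
    {"offset": [-3,0,2],"twist": 0.0,"grip": 0.0},
    {"offset": [-3,0,3],"twist": 0.0,"grip": 0.0},
    {"offset": [-3,0,3],"twist": 0.0,"grip": 0.0},
  ],
)

```text
time: 24.25
tool_pos: [0.6276, 0.0394, 0.2928]
tool_rot: [-0.0, 0.059, 0.998, 0.0]
contact_force: [-0.2, -0.4, -1.8]
gripper_width: 0.574
```

Call:
play_rows(
  increments=[
    {"offset": [0,0,1],"twist": 0.0,"grip": 0},
    {"offset": [0,0,2],"twist": 0.0,"grip": 0.0},
    {"offset": [0,0,3],"twist": 0.0,"grip": 0.0},
    {"offset": [0,0,3],"twist": 0.0,"grip": 0.0},
  ],
)

```text
time: 24.58
tool_pos: [0.6275, 0.0394, 0.2898]
tool_rot: [-0.0, 0.059, 0.998, -0.0]
contact_force: [-1.0, 0.5, -2.4]
gripper_width: 0.571
```

Call:
play_rows(
  increments=[
    {"offset": [0,0,1],"twist": 0.0,"grip": 0},
    {"offset": [0,0,2],"twist": 0.0,"grip": 0.0},
    {"offset": [0,0,3],"twist": 0.0,"grip": 0.0},
    {"offset": [0,0,3],"twist": 0.0,"grip": 0.0},
  ],
)

```text
time: 24.92
tool_pos: [0.6278, 0.0394, 0.2892]
tool_rot: [0.0, 0.059, 0.998, -0.0]
contact_force: [-7.6, 0.0, 5.7]
gripper_width: 0.578
```

Call:
play_rows(
  increments=[
    {"offset": [0.5,0,2],"twist": 0.0,"grip": 0},
    {"offset": [1,0,4],"twist": 0.0,"grip": 0.0},
    {"offset": [1,0,5],"twist": 0.0,"grip": 0.0},
    {"offset": [1,0,5],"twist": 0.0,"grip": 0.0},
  ],
)

```text
time: 25.25
tool_pos: [0.627, 0.0396, 0.2861]
tool_rot: [0.001, 0.059, 0.998, -0.0]
contact_force: [-11.7, 0.2, 14.1]
gripper_width: 0.577
```

Call:
play_rows(
  increments=[
    {"offset": [0.5,0,2],"twist": 0.0,"grip": 0},
    {"offset": [1,0,4],"twist": 0.0,"grip": 0.0},
    {"offset": [1,0,5],"twist": 0.0,"grip": 0.0},
    {"offset": [1,0,5],"twist": 0.0,"grip": 0.0},
  ],
)

```text
time: 25.58
tool_pos: [0.6259, 0.0398, 0.2806]
tool_rot: [0.0, 0.059, 0.998, -0.0]
contact_force: [-10.4, 0.8, 12.2]
gripper_width: 0.578
```

```bash
python3 look.py l 140 260 220 340 140 270 260 390 3.2 | grep -v '\[\[\|^ \['
```

```text
25.6833 [0.6259 0.0398 0.2806] [-10.507    0.3796  11.9673] [-0.053   0.8583 -0.0839] 0.5769407252138017 [-0.055   0.1614  1.7103 -0.      1.269  -1.5072]
top black_holder [] [(0.64, array([0.586 , 0.0387, 0.1313])), (0.21, array([ 0.7117, -0.2882,  0.023 ]))]
top black_lip [] [(0.75, array([0.5881, 0.0399, 0.1346]))]
side black_holder [(0.97, array([0.6621, 0.0405, 0.0778]))] []
side black_lip [(0.59, array([0.7138, 0.032 , 0.1468]))] [(0.88, array([0.6572, 0.044 , 0.1202]))]
groove [('top', []), ('side', [(0.7, array([0.686 , 0.0344, 0.1181]))])]
```

Call:
play_rows(
  increments=[
    {"offset": [0.5,0,2],"twist": 0.0,"grip": 0},
    {"offset": [1,0,4],"twist": 0.0,"grip": 0.0},
    {"offset": [1,0,6],"twist": 0.0,"grip": 0.0},
    {"offset": [1,0,8],"twist": 0.0,"grip": 0.0},
    {"offset": [1,0,8],"twist": 0.0,"grip": 0.0},
  ],
)

```text
time: 26.6
tool_pos: [0.625, 0.0399, 0.2721]
tool_rot: [0.001, 0.059, 0.998, 0.0]
contact_force: [-8.6, 0.4, 10.6]
gripper_width: 0.575
```

Call:
play_rows(
  increments=[
    {"offset": [0,0,2],"twist": 0.0,"grip": 0},
    {"offset": [0,0,4],"twist": 0.0,"grip": 0.0},
    {"offset": [0,0,6],"twist": 0.0,"grip": 0.0},
    {"offset": [0,0,8],"twist": 0.0,"grip": 0.0},
    {"offset": [0,0,8],"twist": 0.0,"grip": 0.0},
  ],
)

```text
time: 27.02
tool_pos: [0.6251, 0.04, 0.2639]
tool_rot: [0.001, 0.059, 0.998, 0.0]
contact_force: [-6.6, 0.9, 9.2]
gripper_width: 0.578
```

```bash
python3 look.py m 140 260 220 340 140 270 260 390 3.2 | grep -v '\[\[\|^ \['
```

```text
27.1167 [0.6252 0.04   0.2639] [-7.9844  1.0061  7.8726] [-0.0126  0.3457 -0.0688] 0.5788239753298912 [-0.0549  0.1781  1.7217  0.0003  1.2396 -1.5071]
top black_holder [] [(0.72, array([0.5869, 0.0371, 0.1051]))]
top black_lip [] [(0.66, array([0.5866, 0.038 , 0.1086]))]
side black_holder [(0.97, array([0.673 , 0.0378, 0.0717])), (0.15, array([0.6834, 0.0345, 0.1202]))] [(0.9, array([0.6565, 0.0426, 0.1047]))]
side black_lip [(0.87, array([0.7024, 0.0319, 0.1491]))] [(0.65, array([0.658 , 0.0414, 0.1055]))]
groove [('top', []), ('side', [(0.62, array([0.6864, 0.0351, 0.1137]))])]
```

Call:
play_rows(
  increments=[
    {"offset": [0,0,2],"twist": 0.0,"grip": 0},
    {"offset": [0,0,4],"twist": 0.0,"grip": 0.0},
    {"offset": [0,0,6],"twist": 0.0,"grip": 0.0},
    {"offset": [0,0,8],"twist": 0.0,"grip": 0.0},
    {"offset": [0,0,8],"twist": 0.0,"grip": 0.0},
  ],
)

```text
time: 28.03
tool_pos: [0.6257, 0.0399, 0.2563]
tool_rot: [0.002, 0.059, 0.998, 0.0]
contact_force: [-4.1, 0.5, 8.4]
gripper_width: 0.577
```

Call:
play_rows(
  increments=[
    {"offset": [0,0,1],"twist": 0.0,"grip": 0},
    {"offset": [0,0,2],"twist": 0.0,"grip": 0.0},
    {"offset": [0,0,3],"twist": 0.0,"grip": 0.0},
    {"offset": [0,0,4],"twist": 0.0,"grip": 0.0},
    {"offset": [0,0,4],"twist": 0.0,"grip": 0.0},
  ],
)

```text
time: 28.45
tool_pos: [0.6262, 0.0398, 0.2531]
tool_rot: [0.003, 0.059, 0.998, 0.0]
contact_force: [-4.4, 0.9, 9.8]
gripper_width: 0.575
```

```bash
python3 look.py n 140 260 220 340 140 270 260 390 3.2 | grep -v '\[\[\|^ \['
```

```text
28.55 [0.6262 0.0398 0.2531] [-3.4282  0.4578  9.0617] [-0.0049 -0.107  -0.0001] 0.576251446078598 [-0.055   0.1919  1.7259  0.0002  1.2172 -1.5072]
top black_holder [] [(0.52, array([0.5907, 0.0361, 0.0874]))]
top black_lip [] [(0.51, array([0.5897, 0.0376, 0.0889]))]
side black_holder [(0.62, array([0.6813, 0.0363, 0.0701])), (0.62, array([0.698 , 0.0324, 0.1538])), (0.25, array([ 0.7216, -0.2853, -0.0028]))] [(0.74, array([0.6615, 0.0471, 0.0993]))]
side black_lip [(0.62, array([0.6977, 0.0321, 0.1533]))] [(0.62, array([0.6609, 0.0411, 0.0973]))]
groove [('top', []), ('side', [(0.57, array([0.6848, 0.0322, 0.1166]))])]
```

Call:
play_rows(
  increments=[
    {"offset": [0,0,1],"twist": 0.0,"grip": 0},
    {"offset": [-0.5,0,2],"twist": 0.0,"grip": 0.0},
    {"offset": [-1,0,3],"twist": 0.0,"grip": 0.0},
    {"offset": [-1,0,4],"twist": 0.0,"grip": 0.0},
    {"offset": [-1,0,4],"twist": 0.0,"grip": 0.0},
  ],
)

```text
time: 29.47
tool_pos: [0.6272, 0.0397, 0.249]
tool_rot: [0.003, 0.059, 0.998, 0.0]
contact_force: [-2.4, 1.0, 9.4]
gripper_width: 0.575
```

Call:
play_rows(
  increments=[
    {"offset": [0,0,1],"twist": 0.0,"grip": 0},
    {"offset": [-0.5,0,2],"twist": 0.0,"grip": 0.0},
    {"offset": [-1,0,2],"twist": 0.0,"grip": 0.0},
    {"offset": [-1,0,2],"twist": 0.0,"grip": 0.0},
  ],
)

```text
time: 29.8
tool_pos: [0.6279, 0.0397, 0.2481]
tool_rot: [0.002, 0.06, 0.998, 0.0]
contact_force: [-11.4, 1.4, 17.3]
gripper_width: 0.577
```

```bash
python3 look.py o 140 260 220 340 140 270 260 390 3.2 | grep -v '\[\[\|^ \['
```

```text
29.9 [0.6278 0.0397 0.2481] [-10.6706   1.6209  16.714 ] [-0.0192  0.7364 -0.2362] 0.5767464439628927 [-0.0551  0.2019  1.7234  0.0002  1.2122 -1.5068]
top black_holder [] [(0.62, array([0.5907, 0.0336, 0.0772]))]
top black_lip [] [(0.73, array([0.5947, 0.0371, 0.0816]))]
side black_holder [(0.89, array([0.6818, 0.0375, 0.0721]))] [(0.68, array([0.6607, 0.041 , 0.0907]))]
side black_lip [(0.55, array([0.6934, 0.0313, 0.1537]))] [(0.75, array([0.6618, 0.0427, 0.0924]))]
groove [('top', []), ('side', [(0.96, array([0.685 , 0.0349, 0.1148]))])]
```

Call:
play_rows(
  increments=[
    {"offset": [1,0,-1.5],"twist": 0.0,"grip": 0},
    {"offset": [2,0,-3],"twist": 0.0,"grip": 0.0},
    {"offset": [3,0,-4.5],"twist": 0.0,"grip": 0.0},
    {"offset": [3,0,-4.5],"twist": 0.0,"grip": 0.0},
  ],
)

```text
time: 30.73
tool_pos: [0.624, 0.0399, 0.2486]
tool_rot: [0.001, 0.059, 0.998, 0.0]
contact_force: [-0.1, 0.6, 4.6]
gripper_width: 0.575
```

Call:
play_rows(
  increments=[
    {"offset": [-1.5,0,0],"twist": 0.0,"grip": 0},
    {"offset": [-3,0,0],"twist": 0.0,"grip": 0.0},
    {"offset": [-3,0,-1],"twist": 0.0,"grip": 0.0},
    {"offset": [-3,0,-1],"twist": 0.0,"grip": 0.0},
  ],
)

```text
time: 31.07
tool_pos: [0.6267, 0.0396, 0.2487]
tool_rot: [-0.0, 0.059, 0.998, 0.0]
contact_force: [-1.8, -0.0, 4.4]
gripper_width: 0.575
```

```bash
python3 look.py q 140 260 220 340 140 270 260 390 3.2 | grep -v '\[\[\|^ \['
```

```text
31.1667 [0.6267 0.0396 0.2487] [-1.1249  0.7755  3.9155] [ 0.059  -0.1504  0.0194] 0.580448685906464 [-0.0554  0.1997  1.725   0.0001  1.2171 -1.5075]
top black_holder [] [(0.54, array([0.5936, 0.0355, 0.0811]))]
top black_lip [] [(0.49, array([0.593 , 0.0375, 0.0818]))]
side black_holder [(0.61, array([0.6791, 0.0371, 0.0714]))] [(0.76, array([0.6554, 0.0431, 0.0943]))]
side black_lip [(0.77, array([0.6927, 0.0324, 0.1527]))] [(0.62, array([0.6596, 0.0402, 0.0906]))]
groove [('top', []), ('side', [(0.85, array([0.686 , 0.0338, 0.1164]))])]
```

Call:
play_rows(
  increments=[
    {"offset": [-1,0,0],"twist": 0.0,"grip": 0},
    {"offset": [-2,0,0],"twist": 0.0,"grip": 0.0},
    {"offset": [-2,0,-1],"twist": 0.0,"grip": 0.0},
  ],
)

```text
time: 31.92
tool_pos: [0.6283, 0.0393, 0.2491]
tool_rot: [-0.001, 0.059, 0.998, -0.0]
contact_force: [-0.1, 0.3, -1.6]
gripper_width: 0.575
```

Call:
play_rows(
  increments=[
    {"offset": [0,0,0],"twist": 0.0,"grip": 0.7},
    {"offset": [0,0,0],"twist": 0.0,"grip": 0.8},
    {"offset": [0,0,0],"twist": 0.0,"grip": 1},
    {"offset": [0,0,0],"twist": 0.0,"grip": 1},
    {"offset": [0,0,0],"twist": 0.0,"grip": 1},
  ],
)

```text
time: 32.33
tool_pos: [0.6285, 0.0392, 0.2494]
tool_rot: [-0.0, 0.059, 0.998, -0.0]
contact_force: [-0.2, -0.1, -1.0]
gripper_width: 1.001
```

```bash
python3 look.py r 140 260 220 340 140 270 260 390 3.2 | grep -v '\[\[\|^ \['
```

```text
32.4333 [0.6286 0.0392 0.2496] [-0.0377  0.5538  0.1962] [ 0.0574 -0.0266 -0.0052] 1.0017683484738062 [-0.0558  0.2028  1.7197 -0.0001  1.2192 -1.5076]
top black_holder [] [(0.7, array([0.5935, 0.0347, 0.0731]))]
top black_lip [] [(0.68, array([0.5958, 0.0364, 0.0737]))]
side black_holder [(0.57, array([0.6823, 0.0404, 0.0673]))] [(0.87, array([0.6571, 0.0424, 0.0879]))]
side black_lip [(0.97, array([0.6872, 0.033 , 0.1531]))] [(0.59, array([0.6592, 0.0378, 0.0865]))]
groove [('top', []), ('side', [(0.71, array([0.6855, 0.0352, 0.1152]))])]
```

Call:
play_rows(
  increments=[
    {"offset": [0,0,-8],"twist": 0.0,"grip": 1},
    {"offset": [0,0,-20],"twist": 0.0,"grip": 1},
    {"offset": [0,0,-40],"twist": 0.0,"grip": 1},
    {"offset": [0,0,-65],"twist": 0.0,"grip": 1},
    {"offset": [5,0,-95],"twist": 0.0,"grip": 1},
  ],
)

```text
time: 33.35
tool_pos: [0.6236, 0.0398, 0.3455]
tool_rot: [-0.001, 0.059, 0.998, -0.0]
contact_force: [0.0, -0.4, 0.7]
gripper_width: 1.001
```

Call:
play_rows(
  increments=[
    {"offset": [30,0,-20],"twist": 0.0,"grip": 1},
    {"offset": [65,0,-30],"twist": 0.0,"grip": 1},
    {"offset": [100,0,-40],"twist": 0.0,"grip": 1},
    {"offset": [135,0,-45],"twist": 0.0,"grip": 1},
    {"offset": [160,0,-45],"twist": 0.0,"grip": 1},
  ],
)

```text
time: 33.77
tool_pos: [0.4629, 0.0592, 0.3928]
tool_rot: [0.002, 0.059, 0.998, 0.0]
contact_force: [-0.1, -0.1, 0.4]
gripper_width: 0.999
```

```bash
python3 look.py z 140 260 220 340 140 270 260 390 3.2 | grep -v '\[\[\|^ \['
python3 - <<'E'
from h import *
import cv2,numpy as np
for c in("top","side"):
    for q in("blue_holder","car_body"): print(c,q,[(round(r["p"],2),w(c,r["xyz"]).round(4)) for r in manip.tip_of(q,c)])
E
```

```text
33.8667 [0.4622 0.0594 0.3914] [-0.1698  0.8007  0.8367] [-0.0345 -0.0051  0.012 ] 1.0003074525645756 [-0.0321 -0.3366  1.9854  0.0001  1.4901 -1.485 ]
top black_holder [(0.62, array([0.6816, 0.0283, 0.0716]))] [(0.81, array([0.6398, 0.037 , 0.081 ]))]
top black_lip [(0.86, array([0.689 , 0.0265, 0.1583]))] [(0.71, array([0.6401, 0.0378, 0.0829]))]
side black_holder [(0.63, array([0.679 , 0.0372, 0.0702]))] [(0.85, array([0.6422, 0.0381, 0.0882]))]
side black_lip [(0.75, array([0.6924, 0.0333, 0.1539]))] [(0.87, array([0.6388, 0.0359, 0.0897]))]
groove [('top', [(0.63, array([0.6797, 0.0384, 0.122 ]))]), ('side', [(0.64, array([0.6872, 0.0366, 0.1154]))])]
top blue_holder [(0.98, array([ 0.5612, -0.2528,  0.0014]))]
top car_body [(0.79, array([ 0.7185, -0.2912,  0.0012]))]
side blue_holder [(0.94, array([ 5.662e-01, -2.526e-01, -3.000e-04]))]
side car_body [(0.96, array([ 0.7208, -0.285 , -0.0037]))]
```

View pics/z.png

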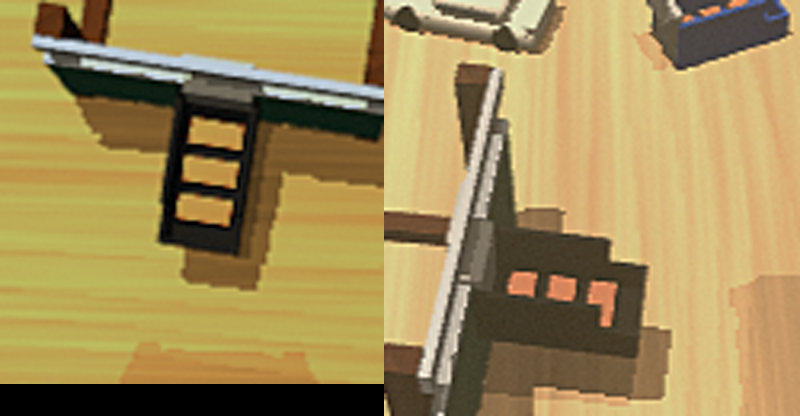

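```bash
python3 -c "
from plant import manip; print(manip.job_done())"
```

```text
the job is handed in; nothing more can be done
None
```

The black holder is hanging on the rack near the middle of the groove, and I handed the job in at about 34 s with the gripper open and clear.

- **Tipping:** The moves could not tilt the tool. I gripped the holder across its tall sides and lowered its front onto the fixed chest's front edge until it pivoted front-up in the grip, to about 35–38°.
- **Hanging:** The lip went through the groove with no contact force. I then pressed the tongue down on the sheet so the front swung down to level. When easing the load pulled the holder about 4 mm forward, I pushed it back against the sheet before opening the gripper.

**Last checks:**
- **Picture:** It shows the holder square to the rack and level, mid-groove, with its lip behind the rail.
- **Networks:** They put the holder's origin at z of about 0.071 (0.070 is fully seated). It lies about 1–4 mm in front of the sheet face, which is within their error, so "fully home" is not proven to the millimetre.
- **Disagreements:** While tipping, estimates of the tilt differed by about 5° and of the lip height by about 8 mm. The top camera's sideways reading of the lip is about 6 mm off the side camera's.
- **Forces:** The wrist force peaked at about 45 N in the readings, while pressing the holder on the chest edge.
- **Bystanders:** The blue holder and the car body read where they were at the start.

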